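# Zero the coffee grinder and set it seven clicks open

## Robot

A 6-joint arm with a two-finger parallel gripper is mounted at the origin on the work surface. World frame = base frame: x ahead of the robot, y to its left, z up, the work surface at z = 0. Lengths are in m, angles in rad, forces in N, time in s.
With the tool pointing down it reaches from about 0.15 to 0.775 m from the base axis. Payload 6.1 kg.
Tool frame: the origin (TCP) lies midway between the tips of the shut fingers; the grasp point (between the pads) lies 19 mm behind it; z points along the fingers, y is the direction in which the jaws open and shut (so a half turn about z gives the same grasp; the last joint's range is limited). The gripper opens to 85 mm and grips with 20 to 120 N. Pads are 22 mm wide; open, the fingers measure 114 mm over their backs; the gripper's body (76 mm by 85 mm) begins 54 mm behind the grasp point. The pads swing forward as they close: fully open they stand 13 mm farther back than shut.
Start: joints at [-1.335, 0.126, -0.04, 1.405, 0, 1.571], TCP at [0.123, -0.51, 0.231] pointing down, gripper open.
Joint ranges: [-2.72, 2.72], [-0.95, 1.95], [-1.27, 1.35], [-1.78, 2.02], [-1.46, 1.47], [-3.14, 3.14]. Speed limits (rad/s): [2.39, 2.39, 3.01, 3.14, 3.14, 3.14].

## Interface

Orientations are given as a unit quaternion [x, y, z, w].
In Python, from workcell import r gives the robot as it stands. The module is installed in compiled form; this text tells all that it offers.
- The arm moves only by the tool apply_moves, never from a script. Its argument "targets" is a list of rows, each an object of numbers: "jaw": the gripper command: -1 is shut, 1 is fully open, values between are in proportion; "dx", "dy", "dz": the shift along the tool's x, y, z in cm; "spin": the turn about the tool's z in degrees. A call has 1 to 5 rows; each row is the pose to reach, as a shift and turn from the pose measured when the call began, along the tool's axes at that moment; what a row does not reach only later rows make up. A row lasts 1/10 s, in which the tool goes at most 50 mm and 8.59 degrees, less where a joint would pass 70% of its speed; a pose out of reach is approached as far as the arm can. A call with a gripper value outside its range is refused whole. The fingers move at their own pace and stop on an object; the grip force is fixed at half the most. Time passes only in rows, so rows that repeat a pose let the fingers close. It gives the time, the measured TCP pose, the force and the opening at its end, in the units of the state.
- r.read_state(): the state, without advancing time (a new reading comes with each control period).
- r.read_camera(name): name is "side" or "top"; returns the picture (400x640x3 uint8, red, green, blue); there is no depth.
- r.camera_params(name): a dict with "intrinsics" (3x3 intrinsics, pixels), "extrinsics" (4x4, takes a point from camera to world coordinates). Camera axes: x right, y up, looking along -z (the intrinsics and any distortion apply to the point x, -y, -z); pixel columns grow to the right and rows downward; lengths in m; the calibration is good to about 2 mm. A picture is of the moment at which its call begins. camera_params takes no time and is no camera call.
- r.job_done(): hands the job in, once; it reports no verdict.
The state is a dict: "time_s": time; "joints": joint angles; "joint_vel": joint speeds; "joint_efforts": joint torques, N m; "tool_pos": TCP position; "orientation": TCP orientation; "ft_force": force on the tool from outside, world axes, zero at the start; "torque": the same for the moment, N m; "gripper_width": finger opening in m.
Only numpy, scipy, OpenCV 4.12 (cv2) and the standard library are available. Lean on these libraries where they do the work, as an engineer would, in place of code of your own. Each camera call takes 0.05 s, during which the arm holds its last target.

## Task

On the festival tent's coffee counter the grinder has just been cleaned: push the lever of its adjusting collar clockwise (seen from above) until the collar stops, then back it off anticlockwise exactly seven clicks. Then put the feed funnel back on the collar's neck, turned so that its lugs drop into the keyways and it sits fully home without disturbing the setting, and let go; leave the milk jug, tamper, portafilter and beer mugs where they are.

Things in the scene. Friction and masses are not known exactly. Their poses are not given: they have to be found in the camera images.
- collar (a joint): angle (rad) of the adjusting collar, the black ribbed ring on top of the metal coffee grinder, about a vertical axis: 0 at its clockwise stop, growing anticlockwise seen from above, to 2.72. Spring clicks every 0.2094 rad (12 degrees), click n at n x 0.2094, the stop itself being click 0. Once past half-way between two clicks it snaps ahead to the next one; left alone it settles in a click
- collar_top (a point): point on the collar's vertical axis at its flat shoulder, 206 mm above the counter; turns with the collar: x points along its lever, z up. The collar is 110 mm across and 20 mm high, below this point; the notched ring, burr chamber (120 mm across) and housing are under it. The grinder is fixed to the counter; nothing stands above the neck
- neck_top (a point): centre of the top of the steel neck that rises from the collar's shoulder: 18 mm high, 45 mm across, turning with the collar. It has two opposite upright keyways, 12 mm wide, 5 mm deep, full height and open at the top, at x+ and x-, in line with the collar's lever
- lever_grip (a point): middle of the black grip of the collar's lever, a level rod out of the collar's side; 108 mm from the axis, 196 mm above the counter, x outwards along the lever. The grip is 16 mm thick and reaches from 84 to 130 mm from the axis; wherever it goes the 20 mm below it are free. Pushed sideways here with a fingertip, 2 to 4 N turn the collar past its clicks
- grinder_back (a point): top centre of the click-pin housing at the grinder's back, 81 mm from the collar's axis, 187 mm above the counter; the housing is 26 mm wide and reaches 107 mm from the axis. x points backwards, away from the grinder's chute. With the collar at its stop the lever stands 120 degrees anticlockwise (from above) of this x
- funnel_mid (a point): centre, half-way up, of the loose feed funnel: an open aluminium sleeve 59 mm across (63 at the lip on top), 50 mm high, bore 49 mm, about 140 g, standing on the counter, z up. Inside at x+ and x- are two lugs, 8 mm wide, 5 mm deep, undersides 11 mm above the bottom; a short dark rib outside marks each. Home, this centre is 25 mm above collar_top; with the lugs out of line 7 mm higher
- jug: loose steel milk jug, 88 mm across, 100 mm high, handle at x+; origin at the centre of its underside; to be left alone
- tamper: loose steel tamper with a dark wooden knob, 58 mm across, 89 mm high, standing; origin at the centre of its underside; to be left alone
- portafilter: loose portafilter lying on the counter, basket 70 mm across and 44 mm high at the origin (centre of its underside), handle to x-, 178 mm long; to be left alone
- mug_a: loose glass beer mug, 82 mm across, 150 mm high, handle at y+; origin at the centre of its underside; to be left alone
- mug_b: second such glass beer mug; to be left alone
Not all that is in view belongs to the job. What is shaped like the part that bears funnel_mid but yellow is not meant.

How it is judged:
By the outcome, as a careful person would: the job done as asked, in the order asked, and still so for the second after the job is handed in, with the robot touching nothing.
It also fails if it takes over 61 s, if anything falls off the work surface, if the arm or the gripper's body presses on something with over 40 N, if the wrist force passes 120 N, or if a joint passes its speed limit or range.

## Working session

There is one attempt and no reset: what is moved stays moved. The work goes in short steps, Python scripts to look and compute and a tool call to move; the robot and the scene stay as the last step left them, time stands still between calls to the robot, and variables do not carry over. Pictures are saved under pics/ and viewed, and the job is handed in when it is done.

Besides the shell and the picture viewer there is one more tool, called after "Request:" as name(argument=value, ...), one argument or row to a line, values as JSON. apply_moves: Moves the arm, as the interface text tells. Its arguments: {"type":"object","properties":{"targets":{"type":"array"}},"required":["targets"]}

```bash
mkdir -p pics
python3 - <<'E'
from workcell import r
import cv2,numpy as np
np.set_printoptions(precision=4,suppress=True)
for n in ("side","top"):
    im=r.read_camera(n); cv2.imwrite(f"pics/{n}0.png",im[:,:,::-1]); p=r.camera_params(n); print(n,p)
print(r.read_state())
E
```

```text
side {'intrinsics': array([[482.7099,   0.    , 313.9883],
       [  0.    , 482.7099, 201.4474],
       [  0.    ,   0.    ,   1.    ]]), 'extrinsics': array([[ 0.9611,  0.1963, -0.1943,  0.347 ],
       [-0.2762,  0.688 , -0.6711, -0.6876],
       [ 0.002 ,  0.6986,  0.7155,  0.9216],
       [ 0.    ,  0.    ,  0.    ,  1.    ]])}
top {'intrinsics': array([[493.6171,   0.    , 318.4519],
       [  0.    , 493.6171, 198.7226],
       [  0.    ,   0.    ,   1.    ]]), 'extrinsics': array([[-0.0285,  0.9916, -0.1265,  0.391 ],
       [-0.9996, -0.0287, -0.0003,  0.0474],
       [-0.0039,  0.1264,  0.992 ,  1.4368],
       [ 0.    ,  0.    ,  0.    ,  1.    ]])}
{'time_s': 0.1, 'joints': array([-1.335 ,  0.1263, -0.0405,  1.4054,  0.    ,  1.5708]), 'joint_vel': array([ 0.0001, -0.0002,  0.0039,  0.0012,  0.0013, -0.0012]), 'joint_efforts': array([  0.0003, -43.6902,  35.3607,   0.0136,  -0.    ,   0.    ]), 'tool_pos': array([ 0.1226, -0.5101,  0.2306]), 'orientation': array([ 0.9931,  0.1176, -0.0001, -0.0007]), 'ft_force': array([-0.096 , -0.3033,  0.2955]), 'torque': array([-0.0176, -0.0383,  0.0089]), 'gripper_width': 0.08494723177874251}
```

View pics/side0.png

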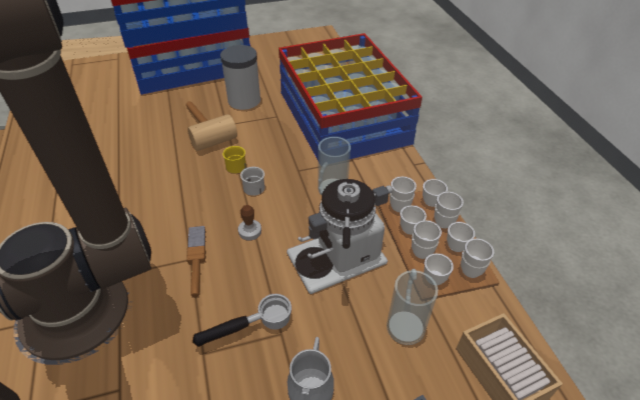

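View pics/top0.png

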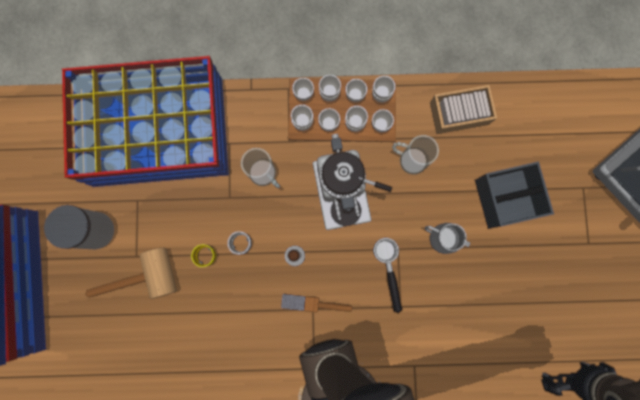

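The side picture shows the grinder at (348,210), a grey funnel at (253,180) and a yellow one at (235,160). The top picture shows the collar at (343,172), its lever running towards (390,188), and the back housing at (336,143). In the top picture, these could be taken for the funnel: grey ring (239,242), yellow ring (203,255, excluded by colour), tamper (294,256) and portafilter basket (386,250). My choice is the grey ring. I'll check it in a close crop.

Run:
```python
import cv2,numpy as np
t=cv2.imread("pics/top0.png"); s=cv2.imread("pics/side0.png")
def c(im,x,y,w,h,k): return cv2.resize(im[y:y+h,x:x+w],(w*k,h*k),interpolation=cv2.INTER_CUBIC)
a=c(t,300,125,100,110,5); b=c(t,215,222,50,40,6); d=c(s,228,140,50,60,6)
cv2.imwrite("pics/c1.png",a)
o=np.zeros((400,620,3),np.uint8); o[:240,:300]=b; o[:360,310:610]=d; cv2.imwrite("pics/c2.png",o)
cv2.imwrite("pics/c3.png",c(s,280,165,120,125,4))
```

```text
(no output)
```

View pics/c1.png

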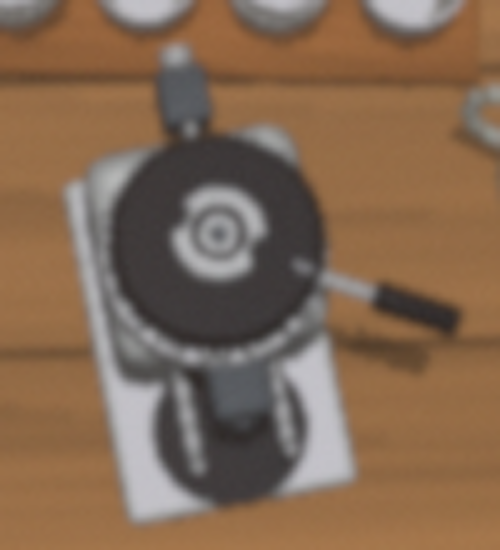

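View pics/c2.png

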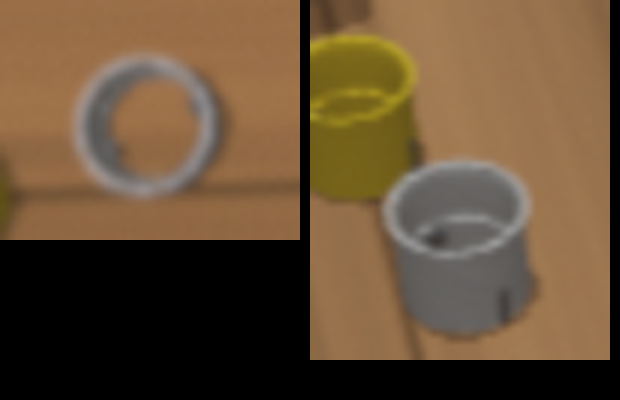

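View pics/c3.png

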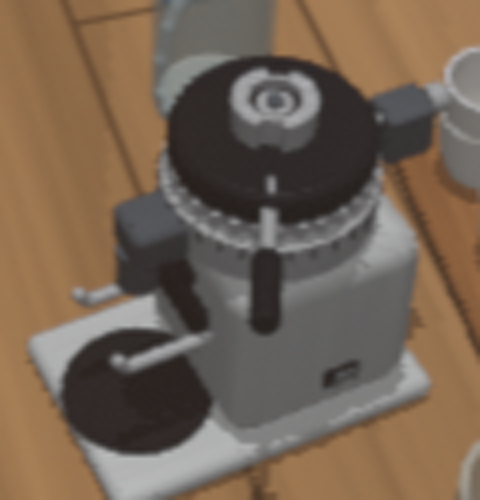

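The crop confirms the grey funnel: it has a dark rib low outside at side pixel (260.5,191) and lugs at top pixels (234,247) and (248,239). The lever points right and slightly down in the top picture. Next I'll measure positions.

```bash
cat > h.py <<'E'
import numpy as np,cv2
from workcell import r
from scipy.spatial.transform import Rotation as R
np.set_printoptions(precision=4,suppress=True)
def ray(n,u,v):
    p=r.camera_params(n);K=p["intrinsics"];E=p["extrinsics"]
    d=np.array([(u-K[0,2])/K[0,0],-(v-K[1,2])/K[1,1],-1.]); return E[:3,3],E[:3,:3]@d
def pt(n,u,v,z):
    o,d=ray(n,u,v); return (o+d*(z-o[2])/d[2])
def proj(n,P):
    p=r.camera_params(n);K=p["intrinsics"];E=p["extrinsics"]
    c=E[:3,:3].T@(np.asarray(P)-E[:3,3]); return np.array([K[0,0]*c[0]/-c[2]+K[0,2],K[1,1]*-c[1]/-c[2]+K[1,2]])
def ell(mask):
    cs,_=cv2.findContours(mask.astype(np.uint8),cv2.RETR_EXTERNAL,cv2.CHAIN_APPROX_NONE)
    c=max(cs,key=cv2.contourArea); return cv2.fitEllipse(cv2.convexHull(c)),cv2.contourArea(c)
def pose():
    s=r.read_state(); M=R.from_quat(s["orientation"]).as_matrix()
    return s,s["tool_pos"],M,np.degrees(np.arctan2(M[1,0],M[0,0]))
E
python3 - <<'E'
from h import *
T=cv2.imread("pics/top0.png");S=cv2.imread("pics/side0.png")
def win(im,x0,y0,x1,y1,f):
    m=np.zeros(im.shape[:2],bool); m[y0:y1,x0:x1]=f(im[y0:y1,x0:x1].astype(int)); return m
# collar dark disk in top; neck bright
dark=lambda a:(a.max(2)<85)
grey=lambda a:((a.max(2)-a.min(2)<30)&(a.min(2)>110))
hsvgrey=lambda a:((a[...,2]-a[...,0]<35)&(a.max(2)>85))
for nm,im,w,f,z in (("top",T,(318,148,368,197),dark,.206),("top",T,(330,158,356,186),grey,.224),
  ("side",S,(320,178,378,225),dark,.206),("side",S,(336,180,362,200),grey,.224),
  ("top",T,(222,225,256,260),hsvgrey,.05),("side",S,(238,164,270,198),hsvgrey,.025)):
    e,a=ell(win(im,*w,f)); print(nm,w,np.array(e[0]),np.array(e[1]),e[2],a,pt(nm,*e[0],z))
# back housing
a=lambda x,y:(300+x/5,125+y/5)
print("back",pt("top",*a(185,100),.187))
for q in ((378,297),(455,320),(303,265)): print("lev",pt("top",*a(*q),.196))
b=lambda x,y:(215+x/6,222+y/6)
for q in ((112,150),(198,105)): print("lug",pt("top",*b(*q),.016))
print("rib",pt("side",228+195/6,140+305/6,.012))
E
```

```text
top (318, 148, 368, 197) [342.56   171.6335] [41.5823 46.9393] 164.09681701660156 1369.0 [ 0.6152 -0.0152  0.206 ]
top (330, 158, 356, 186) [343.175  171.1269] [17.9924 18.8394] 30.293533325195312 232.5 [ 0.6132 -0.0159  0.224 ]
side (320, 178, 378, 225) [348.5335 199.9543] [42.4062 57.5389] 90.96633911132812 1767.0 [ 0.6116 -0.0319  0.206 ]
side (336, 180, 362, 200) [348.3026 189.1365] [14.8813 22.0729] 94.04325866699219 221.5 [ 0.6147 -0.0185  0.224 ]
top (222, 225, 256, 260) [239.2239 242.7862] [22.91   24.0111] 82.07244873046875 407.5 [0.4498 0.2732 0.05  ]
side (238, 164, 270, 198) [252.4765 179.9257] [25.6562 30.6976] 170.44212341308594 525.5 [0.4525 0.2776 0.025 ]
back [ 0.6891 -0.0043  0.187 ]
lev [ 0.5817 -0.0986  0.196 ]
lev [ 0.5687 -0.1371  0.196 ]
lev [ 0.5993 -0.0611  0.196 ]
lug [0.4397 0.2948 0.016 ]
lug [0.46   0.2534 0.016 ]
rib [0.4666 0.2434 0.012 ]
```

```bash
cat >> h.py <<'E'
def delta(x,y,z,yaw=None):
    s,p,M,w=pose(); d=M.T@(np.array([x,y,z])-p)*100
    sp=None if yaw is None else -((yaw-w+180)%360-180)
    return "dx %.2f dy %.2f dz %.2f"%tuple(d), "spin", sp
def info():
    s,p,M,w=pose(); print("t %.2f"%s["time_s"],"pos",p,"yaw %.2f"%w,"tilt",M[:,2],"F",s["ft_force"],"w %.4f"%s["gripper_width"],"j",s["joints"])
E
python3 -c "
from h import *
info(); print(delta(.5753,-.1173,.27,-111))"
```

```text
t 0.10 pos [ 0.1226 -0.5101  0.2306] yaw 13.51 tilt [-0.0003  0.0014 -1.    ] F [-0.096  -0.3033  0.2955] w 0.0849 j [-1.335   0.1263 -0.0405  1.4054  0.      1.5708]
('dx 53.20 dy -27.62 dz -3.90', 'spin', np.float64(124.50981190109367))
```

Request:
apply_moves(
  targets=[
    {"jaw":1,"dx":0,"dy":0,"dz":-4,"spin":-8},
    {"jaw":-0.1,"dx":4,"dy":-2,"dz":-4,"spin":-16},
    {"jaw":-0.1,"dx":8,"dy":-4,"dz":-4,"spin":-24},
  ],
)

```text
time_s: 0.4
tool_pos: [0.1913, -0.4528, 0.2711]
orientation: [0.946, 0.323, 0.0, -0.0]
ft_force: [0.8, -0.5, -0.2]
gripper_width: 0.0589
```

```bash
python3 -c "
from h import *
info(); print(delta(.5753,-.1173,.27,-111))"
```

```text
t 0.40 pos [ 0.1913 -0.4528  0.2711] yaw 37.66 tilt [ 0.0002  0.0005 -1.    ] F [ 0.816  -0.4796 -0.2348] w 0.0589 j [-1.1714  0.0663 -0.0188  1.4862  0.0004  1.3129]
('dx 50.90 dy -3.09 dz 0.14', 'spin', np.float64(148.66159126471587))
```

Request:
apply_moves(
  targets=[
    {"jaw":-0.1,"dx":4,"dy":-0.3,"dz":0,"spin":-8.5},
    {"jaw":-0.1,"dx":8,"dy":-0.6,"dz":0,"spin":-17},
    {"jaw":-0.1,"dx":12,"dy":-0.8,"dz":0,"spin":-25.5},
    {"jaw":-0.1,"dx":16,"dy":-1,"dz":0,"spin":-34},
    {"jaw":-0.1,"dx":20,"dy":-1.2,"dz":0,"spin":-42.5},
  ],
)

```text
time_s: 0.9
tool_pos: [0.3431, -0.3197, 0.2709]
orientation: [0.763, 0.646, 0.0, -0.0]
ft_force: [0.0, -0.3, 0.1]
gripper_width: 0.0383
```

```bash
python3 -c "
from h import *
info(); print(delta(.5753,-.1173,.27,-111))"
```

```text
t 0.90 pos [ 0.3431 -0.3197  0.2709] yaw 80.51 tilt [-0.0001  0.0008 -1.    ] F [ 0.0477 -0.2777  0.1224] w 0.0383 j [-0.7504  0.0238 -0.0639  1.4838  0.0005  0.9861]
('dx 23.79 dy 19.56 dz 0.11', 'spin', np.float64(-168.49488431792793))
```

Request:
apply_moves(
  targets=[
    {"jaw":-0.1,"dx":2.4,"dy":2,"dz":0,"spin":-8.5},
    {"jaw":-0.1,"dx":4.8,"dy":4,"dz":0,"spin":-17},
    {"jaw":-0.1,"dx":7.2,"dy":6,"dz":0,"spin":-25.5},
    {"jaw":-0.1,"dx":9.6,"dy":8,"dz":0,"spin":-34},
    {"jaw":-0.1,"dx":12,"dy":10,"dz":0,"spin":-42.5},
  ],
)

```text
time_s: 1.4
tool_pos: [0.4623, -0.2167, 0.2707]
orientation: [0.474, 0.88, 0.0, -0.001]
ft_force: [0.7, -1.1, 0.1]
gripper_width: 0.0385
```

```bash
python3 -c "
from h import *
info(); print(delta(.5753,-.1173,.27,-111))"
```

```text
t 1.40 pos [ 0.4623 -0.2167  0.2707] yaw 123.37 tilt [-0.0007  0.001  -1.    ] F [ 0.7033 -1.135   0.1315] w 0.0385 j [-0.4388  0.103   0.0206  1.4895  0.0006  0.5497]
('dx 2.09 dy 14.91 dz 0.07', 'spin', np.float64(-125.63425507403065))
```

Request:
apply_moves(
  targets=[
    {"jaw":-0.1,"dx":0.4,"dy":3,"dz":0,"spin":-8.5},
    {"jaw":-0.1,"dx":0.8,"dy":6,"dz":0,"spin":-17},
    {"jaw":-0.1,"dx":1.3,"dy":9,"dz":0,"spin":-25.5},
    {"jaw":-0.1,"dx":1.7,"dy":12,"dz":0,"spin":-34},
    {"jaw":-0.1,"dx":2.1,"dy":14.9,"dz":0,"spin":-42.5},
  ],
)

```text
time_s: 1.9
tool_pos: [0.5759, -0.1162, 0.2702]
orientation: [0.12, 0.993, 0.0, -0.001]
ft_force: [-0.2, -1.0, -0.1]
gripper_width: 0.0386
```

Request:
apply_moves(
  targets=[
    {"jaw":-0.1,"spin":-8.5},
    {"jaw":-0.1,"spin":-17},
    {"jaw":-0.1,"spin":-25.5},
    {"jaw":-0.1,"spin":-34},
    {"jaw":-0.1,"spin":-42.5},
  ],
)

```text
$.targets[0]: bad value
```

```bash
python3 -c "
from h import *
info(); print(delta(.5753,-.1173,.27,-111))"
```

```text
t 1.90 pos [ 0.5759 -0.1162  0.2702] yaw 166.23 tilt [-0.0016  0.0012 -1.    ] F [-0.1526 -1.0151 -0.0618] w 0.0386 j [-0.1995  0.2538  0.2014  1.5202  0.0008  0.0408]
('dx 0.03 dy -0.12 dz 0.02', 'spin', np.float64(-82.76710132159758))
```

All fields are needed in every row.

Request:
apply_moves(
  targets=[
    {"jaw":-0.1,"dx":0,"dy":-0.1,"dz":0,"spin":-8.5},
    {"jaw":-0.1,"dx":0,"dy":-0.1,"dz":0,"spin":-17},
    {"jaw":-0.1,"dx":0,"dy":-0.1,"dz":0,"spin":-25.5},
    {"jaw":-0.1,"dx":0,"dy":-0.1,"dz":0,"spin":-34},
    {"jaw":-0.1,"dx":0,"dy":-0.1,"dz":0,"spin":-42.5},
  ],
)

```text
time_s: 2.4
tool_pos: [0.5755, -0.117, 0.2695]
orientation: [-0.251, 0.968, 0.001, -0.001]
ft_force: [-0.6, -0.7, 0.6]
gripper_width: 0.0385
```

Request:
apply_moves(
  targets=[
    {"jaw":-0.1,"dx":0,"dy":0,"dz":0,"spin":-8.5},
    {"jaw":-0.1,"dx":0,"dy":0,"dz":0,"spin":-17},
    {"jaw":-0.1,"dx":0,"dy":0,"dz":0,"spin":-25.5},
    {"jaw":-0.1,"dx":0,"dy":0,"dz":0,"spin":-34},
    {"jaw":-0.1,"dx":0,"dy":0,"dz":0,"spin":-40},
  ],
)

```text
time_s: 2.9
tool_pos: [0.5753, -0.117, 0.269]
orientation: [-0.569, 0.822, 0.002, -0.001]
ft_force: [-0.5, -0.6, 0.0]
gripper_width: 0.0387
```

```bash
python3 -c "
from h import *
info(); print(delta(.5753,-.1173,.27,-111))
for n in ('side','top'):
    im=r.read_camera(n)[:,:,::-1]; cv2.imwrite('pics/%s1.png'%n,im)
S=cv2.imread('pics/side1.png')[140:290,270:430];T=cv2.imread('pics/top1.png')[120:220,300:420]
cv2.imwrite('pics/m1.png',np.hstack([cv2.resize(S,(480,450)),cv2.resize(T,(320,267)).copy() if 0 else cv2.copyMakeBorder(cv2.resize(T,(320,267)),0,183,0,0,0)]))
"
```

```text
t 2.90 pos [ 0.5753 -0.117   0.269 ] yaw -110.60 tilt [-0.0038  0.0016 -1.    ] F [-0.543  -0.5851  0.0296] w 0.0387 j [-0.201   0.2548  0.2001  1.5202  0.0008 -1.4123]
('dx 0.03 dy -0.01 dz -0.10', 'spin', np.float64(0.39955729367932236))
```

View pics/m1.png

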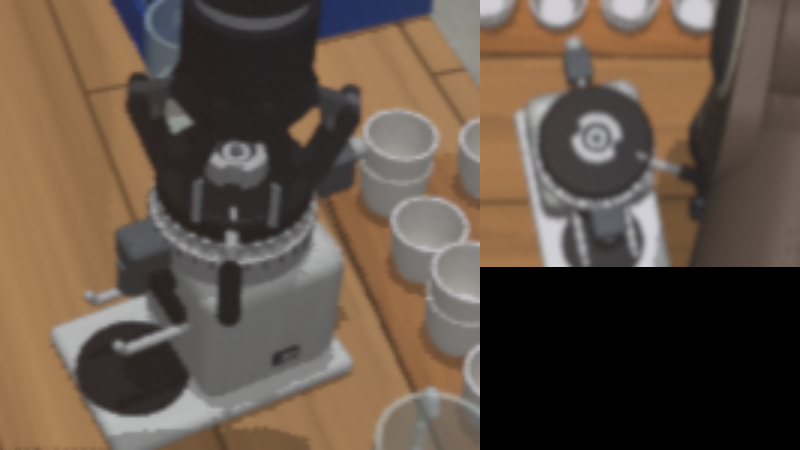

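The jaws straddle the lever in the side view: fingertips at crop x≈197 and 272, lever at 232. Lowering now.

Request:
apply_moves(
  targets=[
    {"jaw":-0.1,"dx":0,"dy":0,"dz":3,"spin":0},
    {"jaw":-0.1,"dx":0,"dy":0,"dz":6,"spin":0},
    {"jaw":-0.1,"dx":0,"dy":0,"dz":8,"spin":0},
    {"jaw":-0.1,"dx":0,"dy":0,"dz":9.3,"spin":0},
    {"jaw":-0.1,"dx":0,"dy":0,"dz":9.3,"spin":0},
  ],
)

```text
time_s: 3.5
tool_pos: [0.574, -0.1167, 0.1741]
orientation: [-0.567, 0.824, 0.003, -0.002]
ft_force: [-0.9, -0.1, -0.9]
gripper_width: 0.0378
```

```bash
cat >> h.py <<'E'
C=np.array([.614,-.0165])
def arc(phis,rr=.108,z=.175,off=0.):
    # TCP on the lever circle at angle phi (deg), yaw=phi+off
    s,p,M,w=pose(); v=p[:2]-C; print("phi now %.2f r %.4f"%(np.degrees(np.arctan2(v[1],v[0]))%360,np.hypot(*v)))
    for f in phis:
        a=np.radians(f); print(f,delta(C[0]+rr*np.cos(a),C[1]+rr*np.sin(a),z,f+off))
E
python3 -c "
from h import *
info(); arc([245,241,237,233,229])
im=r.read_camera('side')[:,:,::-1]; cv2.imwrite('pics/m2.png',cv2.resize(im[140:290,270:430],(640,600)))"
```

```text
t 3.50 pos [ 0.574  -0.1167  0.1741] yaw -110.98 tilt [-0.0071  0.0023 -1.    ] F [-0.8512 -0.0649 -0.8847] w 0.0378 j [-0.2009  0.252  -0.0108  1.3154  0.0008 -1.4056]
phi now 248.22 r 0.1079
245 ('dx -0.01 dy 0.61 dz -0.09', 'spin', np.float64(4.0238388090259605))
241 ('dx -0.09 dy 1.36 dz -0.08', 'spin', np.float64(8.02383880902596))
237 ('dx -0.22 dy 2.10 dz -0.08', 'spin', np.float64(12.02383880902596))
233 ('dx -0.41 dy 2.83 dz -0.07', 'spin', np.float64(16.02383880902596))
229 ('dx -0.64 dy 3.55 dz -0.06', 'spin', np.float64(20.02383880902596))
```

View pics/m2.png

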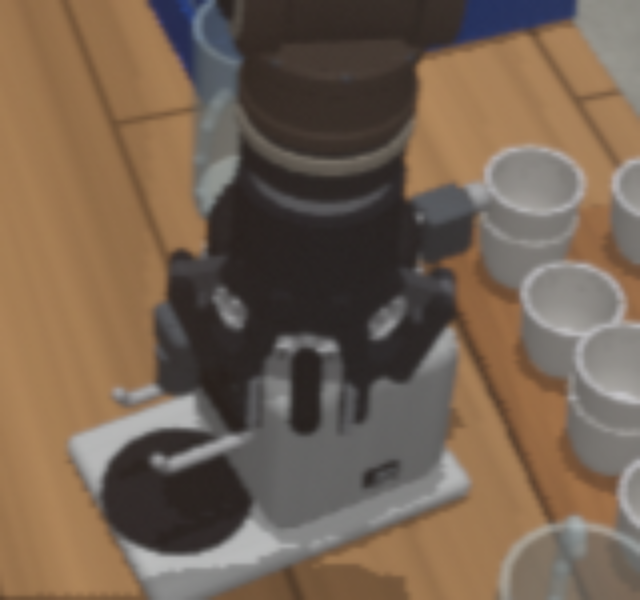

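Request:
apply_moves(
  targets=[
    {"jaw":-0.1,"dx":-0.06,"dy":1.13,"dz":-0.05,"spin":6},
    {"jaw":-0.1,"dx":-0.24,"dy":2.25,"dz":-0.05,"spin":12},
    {"jaw":-0.1,"dx":-0.53,"dy":3.34,"dz":-0.05,"spin":18},
    {"jaw":-0.1,"dx":-0.93,"dy":4.39,"dz":-0.05,"spin":24},
    {"jaw":-0.1,"dx":-1.45,"dy":5.4,"dz":-0.05,"spin":30},
  ],
)

```text
time_s: 4.05
tool_pos: [0.5303, -0.0841, 0.1783]
orientation: [-0.332, 0.943, 0.001, -0.001]
ft_force: [7.7, -3.9, -1.7]
gripper_width: 0.0387
```

```bash
python3 -c "
from h import *
info(); arc([210,204,198,192,186])
im=r.read_camera('side')[:,:,::-1]; cv2.imwrite('pics/m3.png',cv2.resize(im[140:290,270:430],(640,600)))"
```

```text
t 4.05 pos [ 0.5303 -0.0841  0.1783] yaw -141.27 tilt [-0.0017  0.0009 -1.    ] F [ 7.7229 -3.9441 -1.6538] w 0.0387 j [-0.1577  0.1544 -0.1221  1.2961  0.0006 -0.8337]
phi now 218.92 r 0.1076
210 ('dx -0.09 dy 1.68 dz 0.34', 'spin', np.float64(8.730038920445622))
204 ('dx -0.32 dy 2.78 dz 0.34', 'spin', np.float64(14.730038920445622))
198 ('dx -0.66 dy 3.86 dz 0.34', 'spin', np.float64(20.730038920445622))
192 ('dx -1.12 dy 4.89 dz 0.34', 'spin', np.float64(26.730038920445622))
186 ('dx -1.68 dy 5.88 dz 0.34', 'spin', np.float64(32.73003892044562))
```

View pics/m3.png

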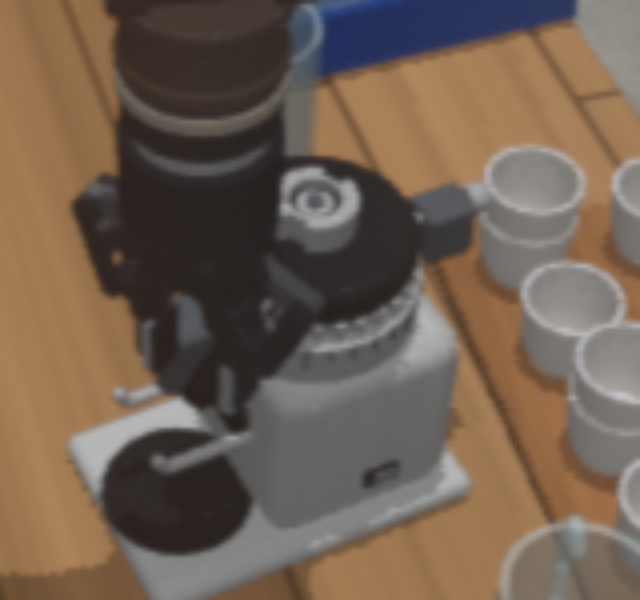

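The lever is moving with the gripper, so I'll continue.

Request:
apply_moves(
  targets=[
    {"jaw":-0.1,"dx":-0.06,"dy":1.13,"dz":0.2,"spin":6},
    {"jaw":-0.1,"dx":-0.24,"dy":2.25,"dz":0.2,"spin":12},
    {"jaw":-0.1,"dx":-0.53,"dy":3.34,"dz":0.2,"spin":18},
    {"jaw":-0.1,"dx":-0.93,"dy":4.39,"dz":0.2,"spin":24},
    {"jaw":-0.1,"dx":-1.45,"dy":5.4,"dz":0.2,"spin":30},
  ],
)

```text
time_s: 4.6
tool_pos: [0.5079, -0.0321, 0.1783]
orientation: [-0.073, 0.997, 0.0, 0.0]
ft_force: [0.3, 0.0, 0.1]
gripper_width: 0.0385
```

```bash
python3 -c "
from h import *
info(); arc([180,174,168,162,156])"
```

```text
t 4.60 pos [ 0.5079 -0.0321  0.1783] yaw -171.64 tilt [ 0.0007  0.0004 -1.    ] F [0.3173 0.0005 0.0549] w 0.0385 j [-0.0635  0.1    -0.1845  1.2856  0.0004 -0.2094]
phi now 188.39 r 0.1072
180 ('dx -0.04 dy 1.58 dz 0.33', 'spin', np.float64(8.364244244082101))
174 ('dx -0.26 dy 2.68 dz 0.33', 'spin', np.float64(14.364244244082101))
168 ('dx -0.60 dy 3.76 dz 0.33', 'spin', np.float64(20.3642442440821))
162 ('dx -1.05 dy 4.80 dz 0.33', 'spin', np.float64(26.3642442440821))
156 ('dx -1.60 dy 5.79 dz 0.33', 'spin', np.float64(32.3642442440821))
```

Request:
apply_moves(
  targets=[
    {"jaw":-0.1,"dx":0,"dy":1.13,"dz":0.2,"spin":6},
    {"jaw":-0.1,"dx":-0.18,"dy":2.25,"dz":0.2,"spin":12},
    {"jaw":-0.1,"dx":-0.47,"dy":3.34,"dz":0.2,"spin":18},
    {"jaw":-0.1,"dx":-0.87,"dy":4.39,"dz":0.2,"spin":24},
    {"jaw":-0.1,"dx":-1.4,"dy":5.4,"dz":0.2,"spin":30},
  ],
)

```text
time_s: 5.1
tool_pos: [0.5148, 0.0231, 0.1779]
orientation: [0.189, 0.982, -0.0, 0.002]
ft_force: [0.4, -4.6, 1.3]
gripper_width: 0.0382
```

```bash
python3 -c "
from h import *
info(); arc([150,144,138,132,126])
im=r.read_camera('side')[:,:,::-1]; cv2.imwrite('pics/m4.png',cv2.resize(im[140:290,270:430],(640,600)))"
```

```text
t 5.10 pos [0.5148 0.0231 0.1779] yaw 158.18 tilt [ 0.0029 -0.001  -1.    ] F [ 0.4146 -4.6192  1.2994] w 0.0382 j [ 0.0455  0.1101 -0.174   1.2838 -0.0011  0.4263]
phi now 158.26 r 0.1068
150 ('dx 0.01 dy 1.55 dz 0.29', 'spin', np.float64(8.17982221343081))
144 ('dx -0.21 dy 2.66 dz 0.30', 'spin', np.float64(14.17982221343081))
138 ('dx -0.55 dy 3.74 dz 0.30', 'spin', np.float64(20.17982221343081))
132 ('dx -0.99 dy 4.78 dz 0.30', 'spin', np.float64(26.17982221343081))
126 ('dx -1.54 dy 5.77 dz 0.30', 'spin', np.float64(32.17982221343081))
```

View pics/m4.png

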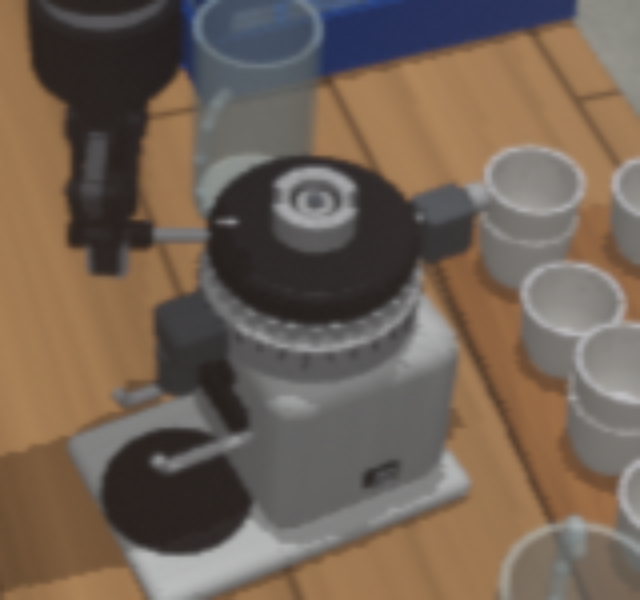

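The collar has followed; the lever rod is held at crop (180,235). Next is the approach to the stop.

Request:
apply_moves(
  targets=[
    {"jaw":-0.1,"dx":0,"dy":1.13,"dz":0.2,"spin":6},
    {"jaw":-0.1,"dx":-0.14,"dy":2.25,"dz":0.2,"spin":12},
    {"jaw":-0.1,"dx":-0.43,"dy":3.34,"dz":0.2,"spin":18},
    {"jaw":-0.1,"dx":-0.83,"dy":4.39,"dz":0.2,"spin":24},
    {"jaw":-0.1,"dx":-0.83,"dy":4.39,"dz":0.2,"spin":24},
  ],
)

```text
time_s: 5.65
tool_pos: [0.5406, 0.0625, 0.1767]
orientation: [0.389, 0.921, 0.001, 0.002]
ft_force: [1.1, -0.4, -0.2]
gripper_width: 0.0386
```

Request:
apply_moves(
  targets=[
    {"jaw":-0.1,"dx":0,"dy":0.38,"dz":0,"spin":2},
    {"jaw":-0.1,"dx":-0.03,"dy":0.75,"dz":0,"spin":4},
    {"jaw":-0.1,"dx":-0.06,"dy":1.13,"dz":0,"spin":6},
  ],
)

```text
time_s: 5.95
tool_pos: [0.5493, 0.0696, 0.1775]
orientation: [0.435, 0.9, 0.002, 0.002]
ft_force: [0.1, -1.1, 0.2]
gripper_width: 0.0386
```

```bash
python3 -c "
from h import *
info(); arc([129,127,125,123,121])
im=r.read_camera('side')[:,:,::-1]; cv2.imwrite('pics/m5.png',cv2.resize(im[140:290,270:430],(640,600)))
im=r.read_camera('top')[:,:,::-1]; cv2.imwrite('pics/m5t.png',cv2.resize(im[120:220,270:390],(600,500)))"
```

```text
t 5.95 pos [0.5493 0.0696 0.1775] yaw 128.37 tilt [ 0.0055  0.0011 -1.    ] F [ 0.1444 -1.1188  0.1548] w 0.0386 j [ 0.1257  0.18   -0.0933  1.2919  0.0004  1.0268]
phi now 126.92 r 0.1076
129 ('dx 0.04 dy -0.39 dz 0.25', 'spin', np.float64(-0.6283761433097368))
127 ('dx 0.04 dy -0.02 dz 0.25', 'spin', np.float64(1.3716238566902632))
125 ('dx 0.02 dy 0.36 dz 0.26', 'spin', np.float64(3.371623856690263))
123 ('dx -0.01 dy 0.74 dz 0.26', 'spin', np.float64(5.371623856690263))
121 ('dx -0.05 dy 1.11 dz 0.26', 'spin', np.float64(7.371623856690263))
```

View pics/m5.png

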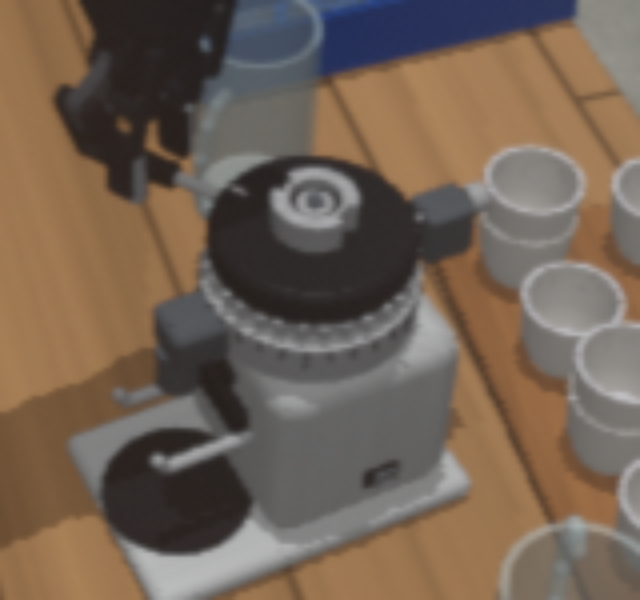

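View pics/m5t.png

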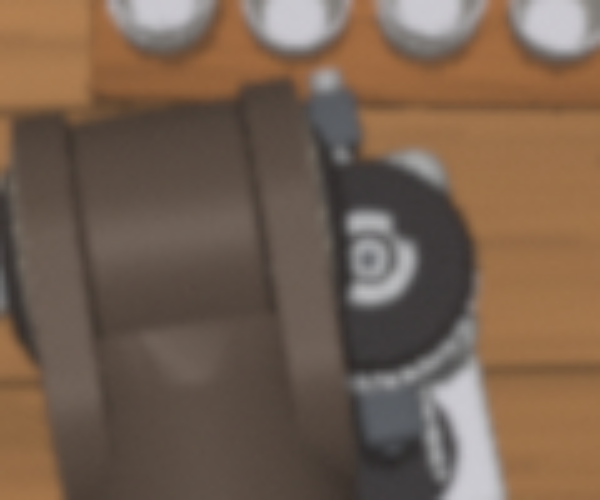

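The lever is close to the stop. I'll push on in small steps and watch the force.

Request:
apply_moves(
  targets=[
    {"jaw":-0.1,"dx":0,"dy":0.36,"dz":0.2,"spin":2},
    {"jaw":-0.1,"dx":-0.01,"dy":0.65,"dz":0.2,"spin":4},
    {"jaw":-0.1,"dx":-0.01,"dy":0.65,"dz":0.2,"spin":4},
  ],
)

```text
time_s: 6.35
tool_pos: [0.5539, 0.0726, 0.1756]
orientation: [0.465, 0.885, 0.001, 0.002]
ft_force: [-2.7, -3.5, 1.6]
gripper_width: 0.0383
```

Request:
apply_moves(
  targets=[
    {"jaw":-0.1,"dx":0,"dy":0.3,"dz":0,"spin":1},
    {"jaw":-0.1,"dx":0,"dy":0.3,"dz":0,"spin":1},
  ],
)

```text
time_s: 6.55
tool_pos: [0.5543, 0.0724, 0.1755]
orientation: [0.472, 0.882, -0.002, 0.001]
ft_force: [-7.5, -6.0, 3.4]
gripper_width: 0.0386
```

Request:
apply_moves(
  targets=[
    {"jaw":-0.1,"dx":0,"dy":0.3,"dz":0,"spin":1},
    {"jaw":-0.1,"dx":0,"dy":0.3,"dz":0,"spin":1},
  ],
)

```text
time_s: 6.75
tool_pos: [0.5543, 0.072, 0.1754]
orientation: [0.479, 0.878, -0.004, 0.0]
ft_force: [-8.2, -7.1, 2.6]
gripper_width: 0.0384
```

```bash
python3 -c "
from h import *
info(); arc([123,121])"
```

```text
t 6.75 pos [0.5543 0.072  0.1754] yaw 122.82 tilt [-0.0039 -0.0073 -1.    ] F [-8.1674 -7.1038  2.6046] w 0.0384 j [ 0.1328  0.199  -0.075   1.3017 -0.0067  1.1308]
phi now 124.01 r 0.1068
123 ('dx 0.12 dy 0.19 dz 0.03', 'spin', np.float64(-0.18038479849590772))
121 ('dx 0.12 dy 0.56 dz 0.03', 'spin', np.float64(1.8196152015040923))
```

Request:
apply_moves(
  targets=[
    {"jaw":-0.1,"dx":0,"dy":0.6,"dz":0,"spin":0},
    {"jaw":-0.1,"dx":0,"dy":0.6,"dz":0,"spin":0},
    {"jaw":-0.1,"dx":0,"dy":0.6,"dz":0,"spin":0},
  ],
)

```text
time_s: 7.05
tool_pos: [0.5544, 0.0722, 0.175]
orientation: [0.478, 0.879, -0.009, -0.002]
ft_force: [-16.9, -11.1, 6.6]
gripper_width: 0.0383
```

```bash
python3 -c "
from h import *
info(); arc([123,121])
im=r.read_camera('side')[:,:,::-1]; cv2.imwrite('pics/s6.png',im); cv2.imwrite('pics/m6.png',cv2.resize(im[140:240,270:390],(600,500)))"
```

```text
t 7.05 pos [0.5544 0.0722 0.175 ] yaw 122.95 tilt [-0.0127 -0.013  -0.9998] F [-16.8627 -11.1157   6.5807] w 0.0383 j [ 0.1353  0.2073 -0.0656  1.3123 -0.0111  1.1312]
phi now 123.89 r 0.1068
123 ('dx 0.12 dy 0.17 dz -0.00', 'spin', np.float64(-0.051903633613960665))
121 ('dx 0.11 dy 0.54 dz -0.01', 'spin', np.float64(1.9480963663860393))
```

View pics/m6.png

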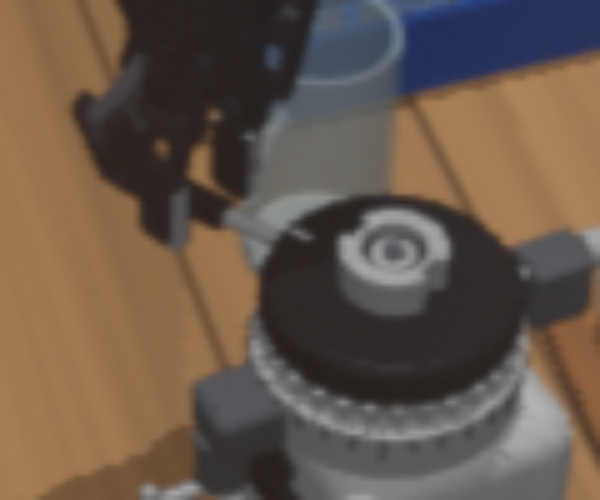

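The collar is firmly at its stop: 20 N applied and no further motion, TCP stalled at 124° so the lever is at about 129.5–130°. I'll centre on the lever and narrow the jaws, so the lever can't overrun while I back it off.

Request:
apply_moves(
  targets=[
    {"jaw":-0.1,"dx":0.1,"dy":-0.5,"dz":-0.2,"spin":-3},
    {"jaw":-0.1,"dx":0.1,"dy":-1,"dz":-0.2,"spin":-6},
    {"jaw":-0.5,"dx":0.1,"dy":-1,"dz":-0.2,"spin":-6},
    {"jaw":-0.5,"dx":0.1,"dy":-1,"dz":-0.2,"spin":-6},
    {"jaw":-0.5,"dx":0.1,"dy":-1,"dz":-0.2,"spin":-6},
  ],
)

```text
time_s: 7.6
tool_pos: [0.5458, 0.0677, 0.1773]
orientation: [0.431, 0.902, -0.008, -0.003]
ft_force: [-0.9, 0.6, 0.0]
gripper_width: 0.0219
```

```bash
python3 -c "
from h import *
info(); arc([136,142,148,154,160])
im=r.read_camera('side')[:,:,::-1]; cv2.imwrite('pics/s7.png',im); cv2.imwrite('pics/m7.png',cv2.resize(im[140:240,270:390],(600,500)))"
```

```text
t 7.60 pos [0.5458 0.0677 0.1773] yaw 128.95 tilt [-0.0121 -0.0126 -0.9998] F [-0.896   0.6252  0.0144] w 0.0219 j [ 0.1292  0.1891 -0.0828  1.3125 -0.011   1.0203]
phi now 129.02 r 0.1083
136 ('dx -0.11 dy -1.31 dz 0.26', 'spin', np.float64(-7.049052567652751))
142 ('dx -0.31 dy -2.42 dz 0.28', 'spin', np.float64(-13.049052567652751))
148 ('dx -0.62 dy -3.51 dz 0.30', 'spin', np.float64(-19.04905256765275))
154 ('dx -1.05 dy -4.55 dz 0.32', 'spin', np.float64(-25.04905256765275))
160 ('dx -1.58 dy -5.55 dz 0.33', 'spin', np.float64(-31.04905256765275))
```

View pics/m7.png

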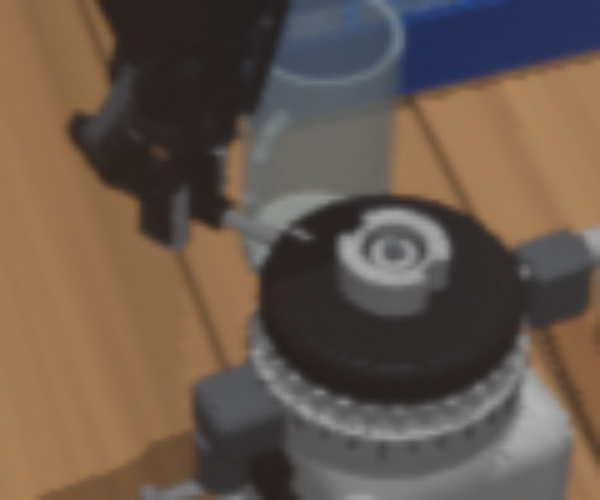

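Request:
apply_moves(
  targets=[
    {"jaw":-0.5,"dx":-0.06,"dy":-1.13,"dz":0.05,"spin":-6},
    {"jaw":-0.5,"dx":-0.24,"dy":-2.25,"dz":0.1,"spin":-12},
    {"jaw":-0.5,"dx":-0.53,"dy":-3.34,"dz":0.15,"spin":-18},
    {"jaw":-0.5,"dx":-0.93,"dy":-4.39,"dz":0.2,"spin":-24},
    {"jaw":-0.5,"dx":-1.45,"dy":-5.4,"dz":0.2,"spin":-30},
  ],
)

```text
time_s: 8.15
tool_pos: [0.5131, 0.023, 0.1762]
orientation: [0.18, 0.984, -0.006, -0.005]
ft_force: [1.6, 2.4, -1.6]
gripper_width: 0.0213
```

```bash
python3 -c "
from h import *
info(); arc([165,171,177,183,189])"
```

```text
t 8.15 pos [0.5131 0.023  0.1762] yaw 159.25 tilt [-0.0118 -0.0109 -0.9999] F [ 1.612   2.3882 -1.5725] w 0.0213 j [ 0.0508  0.1199 -0.1669  1.2963 -0.0103  0.413 ]
phi now 158.61 r 0.1084
165 ('dx -0.09 dy -1.20 dz 0.14', 'spin', np.float64(-5.754149831972796))
171 ('dx -0.27 dy -2.32 dz 0.15', 'spin', np.float64(-11.754149831972796))
177 ('dx -0.55 dy -3.41 dz 0.17', 'spin', np.float64(-17.754149831972796))
183 ('dx -0.96 dy -4.47 dz 0.18', 'spin', np.float64(-23.754149831972796))
189 ('dx -1.46 dy -5.48 dz 0.19', 'spin', np.float64(-29.754149831972796))
```

Request:
apply_moves(
  targets=[
    {"jaw":-0.5,"dx":-0.09,"dy":-1.2,"dz":0,"spin":-5.8},
    {"jaw":-0.5,"dx":-0.27,"dy":-2.32,"dz":0,"spin":-11.8},
    {"jaw":-0.5,"dx":-0.55,"dy":-3.41,"dz":0.05,"spin":-17.8},
    {"jaw":-0.5,"dx":-0.96,"dy":-4.47,"dz":0.05,"spin":-23.8},
    {"jaw":-0.5,"dx":-1.46,"dy":-5.48,"dz":0.05,"spin":-29.8},
  ],
)

```text
time_s: 8.65
tool_pos: [0.5072, -0.0333, 0.1762]
orientation: [-0.081, 0.997, -0.005, -0.006]
ft_force: [-0.4, 0.4, -0.5]
gripper_width: 0.0213
```

```bash
python3 -c "
from h import *
info(); arc([193,198,203,208,213.5])"
```

```text
t 8.65 pos [ 0.5072 -0.0333  0.1762] yaw -170.67 tilt [-0.0122 -0.01   -0.9999] F [-0.3551  0.3999 -0.5107] w 0.0213 j [-0.0594  0.1093 -0.1788  1.2943 -0.0108 -0.2222]
phi now 188.96 r 0.1082
193 ('dx -0.04 dy -0.76 dz 0.13', 'spin', np.float64(-3.673753916972146))
198 ('dx -0.14 dy -1.70 dz 0.14', 'spin', np.float64(-8.673753916972146))
203 ('dx -0.32 dy -2.62 dz 0.14', 'spin', np.float64(-13.673753916972146))
208 ('dx -0.59 dy -3.53 dz 0.14', 'spin', np.float64(-18.673753916972146))
213.5 ('dx -0.96 dy -4.49 dz 0.15', 'spin', np.float64(-24.173753916972146))
```

Request:
apply_moves(
  targets=[
    {"jaw":-0.5,"dx":-0.04,"dy":-0.76,"dz":0,"spin":-3.7},
    {"jaw":-0.5,"dx":-0.14,"dy":-1.7,"dz":0,"spin":-8.7},
    {"jaw":-0.5,"dx":-0.32,"dy":-2.62,"dz":0,"spin":-13.7},
    {"jaw":-0.5,"dx":-0.59,"dy":-3.53,"dz":0,"spin":-18.7},
    {"jaw":-0.5,"dx":-0.96,"dy":-4.49,"dz":0,"spin":-24.2},
  ],
)

```text
time_s: 9.15
tool_pos: [0.5239, -0.0761, 0.1763]
orientation: [-0.29, 0.957, -0.003, -0.008]
ft_force: [-0.9, 0.7, -0.8]
gripper_width: 0.0218
```

```bash
python3 -c "
from h import *
info(); arc([213.5])"
```

```text
t 9.15 pos [ 0.5239 -0.0761  0.1763] yaw -146.23 tilt [-0.0129 -0.0095 -0.9999] F [-0.9417  0.7012 -0.788 ] w 0.0218 j [-0.1379  0.1487 -0.1333  1.3002 -0.0112 -0.7273]
phi now 213.46 r 0.1080
213.5 ('dx -0.00 dy -0.01 dz 0.13', 'spin', np.float64(0.2690664619808558))
```

Now open the jaws a little, lift clear and look.

Request:
apply_moves(
  targets=[
    {"jaw":-0.5,"dx":0,"dy":0,"dz":0,"spin":0},
    {"jaw":0,"dx":0,"dy":0,"dz":0,"spin":0},
    {"jaw":0,"dx":0,"dy":0,"dz":0,"spin":0},
    {"jaw":0,"dx":0,"dy":0,"dz":-4,"spin":0},
    {"jaw":0,"dx":0,"dy":0,"dz":-9,"spin":0},
  ],
)

```text
time_s: 9.65
tool_pos: [0.5234, -0.0745, 0.2651]
orientation: [-0.29, 0.957, -0.001, -0.01]
ft_force: [1.3, 0.1, 1.1]
gripper_width: 0.0427
```

```bash
python3 -c "
from h import *
info(); print(delta(.45,.274,.2,27.5+180))"
```

```text
t 9.65 pos [ 0.5234 -0.0745  0.2651] yaw -146.26 tilt [-0.0182 -0.0086 -0.9998] F [1.2554 0.149  1.1243] w 0.0427 j [-0.1353  0.1503  0.0624  1.4998 -0.011  -0.724 ]
('dx -13.38 dy 33.04 dz 6.34', 'spin', np.float64(6.237731974025337))
```

Request:
apply_moves(
  targets=[
    {"jaw":1,"dx":-1,"dy":3.3,"dz":0,"spin":8.5},
    {"jaw":1,"dx":-2.5,"dy":6.6,"dz":0,"spin":17},
    {"jaw":1,"dx":-4,"dy":10,"dz":0,"spin":25.5},
    {"jaw":1,"dx":-6,"dy":14,"dz":0,"spin":34},
    {"jaw":1,"dx":-8,"dy":18,"dz":0,"spin":42.5},
  ],
)

```text
time_s: 10.15
tool_pos: [0.4901, 0.1165, 0.2644]
orientation: [0.068, 0.998, -0.005, -0.008]
ft_force: [0.6, 0.8, 0.3]
gripper_width: 0.0853
```

Run:
```python
from h import *
info(); print(delta(.45,.274,.12,117.5))
for n in ('side','top'): cv2.imwrite('pics/%s8.png'%n,r.read_camera(n)[:,:,::-1])
S=cv2.imread('pics/side8.png');T=cv2.imread('pics/top8.png')
cv2.imwrite('pics/c8.png',np.hstack([cv2.resize(S[165:265,290:390],(400,400),interpolation=2),cv2.resize(T[125:225,300:400],(400,400),interpolation=2)]))
```

```text
t 10.15 pos [0.4901 0.1165 0.2644] yaw 172.19 tilt [-0.0175 -0.0085 -0.9998] F [0.6351 0.8074 0.2854] w 0.0853 j [ 0.2357  0.1041  0.0078  1.4935 -0.0041  0.3719]
('dx 5.88 dy 15.22 dz 14.37', 'spin', np.float64(54.693413354802914))
```

View pics/c8.png

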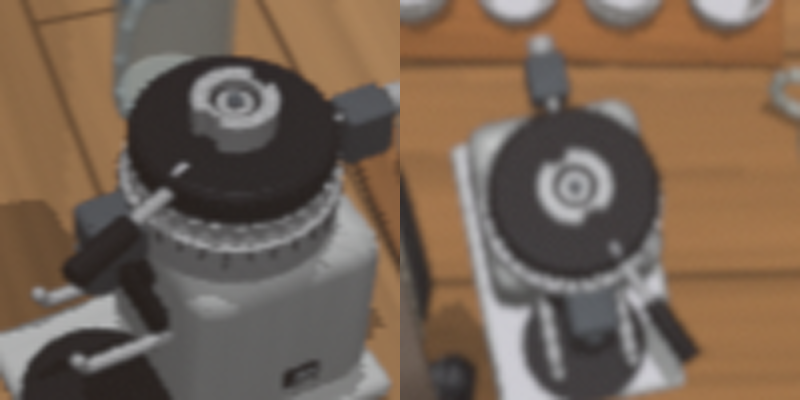

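The view is clear: the lever grip is at top pixel (368,208), with the keyways in line with it. I'll measure the angle against the starting picture and the housing.

Run:
```python
from h import *
for f,pts in (("top0",[(375.6,184.4),(391,189)]),("top8",[(362.5,201.2),(372.5,213.8)])):
    im=cv2.imread(f"pics/{f}.png").astype(int)
    # dark grip pixels, by distance from axis on lever plane
    ys,xs=np.mgrid[140:230,310:410]; m=im[140:230,310:410].max(2)<75
    P=np.array([pt("top",x,y,.196)[:2] for x,y in zip(xs[m],ys[m])])-C
    d=np.hypot(*P.T); a=np.degrees(np.arctan2(P[:,1],P[:,0]))%360
    k=(d>.086)&(d<.128); 
    g=np.median(a[k]); k&=abs(a-g)<8
    print(f,k.sum(),"grip ang %.2f"%(a[k].mean()), "hand",[round(float(np.degrees(np.arctan2(*(pt("top",*q,.196)[:2]-C)[::-1]))%360),2) for q in pts])
im=cv2.imread("pics/top8.png").astype(int)
# back housing blue-grey
ys,xs=np.mgrid[130:155,325:350]; s=im[130:155,325:350]
m=(s.max(2)<135)&(s[...,0]>=s[...,2]+3)
P=np.array([pt("top",x,y,.187)[:2] for x,y in zip(xs[m],ys[m])])-C
print(m.sum(),P.mean(0),np.degrees(np.arctan2(*P.mean(0)[::-1])))
e=ell(((lambda a:(a.max(2)-a.min(2)<30)&(a.min(2)>110))(im)&(np.add.outer((np.arange(400)-171)**2,(np.arange(640)-343)**2)<170)))
print(e, pt("top",*e[0][0],.224))
```

```text
top0 178 grip ang 185.30 hand [248.51, 249.43]
top8 173 grip ang 185.55 hand [212.34, 213.55]Traceback (most recent call last):
  File "<stdin>", line 15, in <module>
  File "h.py", line 9, in pt
    o,d=ray(n,u,v); return (o+d*(z-o[2])/d[2])
        ~~~^^^^^^^
  File "h.py", line 6, in ray
    p=r.camera_params(n);K=p["intrinsics"];E=p["extrinsics"]
ValueError: time passes only in moves, steps and waits
```

The lever has turned 36.1° from its start at click 10, which puts it at 213.0°. The stop was at about 129.3°, so the collar is at click 7. Now the funnel.

Request:
apply_moves(
  targets=[
    {"jaw":1,"dx":1.2,"dy":3,"dz":1,"spin":8.5},
    {"jaw":1,"dx":2.4,"dy":6,"dz":2,"spin":17},
    {"jaw":1,"dx":3.6,"dy":9,"dz":3,"spin":25.5},
    {"jaw":1,"dx":4.7,"dy":12,"dz":4,"spin":34},
    {"jaw":1,"dx":5.9,"dy":15.2,"dz":6,"spin":42.5},
  ],
)

```text
time_s: 10.75
tool_pos: [0.4495, 0.2783, 0.2046]
orientation: [0.424, 0.906, -0.006, -0.006]
ft_force: [0.8, 0.2, -0.5]
gripper_width: 0.0853
```

```bash
sed -i 's/^def ray/_P={}\ndef cp(n):\n    if n not in _P: _P[n]=r.camera_params(n)\n    return _P[n]\ndef ray/; s/p=r.camera_params(n)/p=cp(n)/' h.py
python3 - <<'E'
from h import *
info(); print(delta(.45,.274,.12,117.5))
E
```

```text
t 10.75 pos [0.4495 0.2783 0.2046] yaw 129.81 tilt [-0.0157 -0.0061 -0.9999] F [ 0.8007  0.1557 -0.4891] w 0.0853 j [ 0.5526  0.1477 -0.0727  1.3669  0.0031  1.4286]
('dx -0.41 dy -0.11 dz 8.46', 'spin', np.float64(12.305130444104663))
```

Request:
apply_moves(
  targets=[
    {"jaw":1,"dx":-0.3,"dy":-0.1,"dz":4,"spin":6},
    {"jaw":1,"dx":-0.4,"dy":-0.1,"dz":8.5,"spin":12.3},
    {"jaw":1,"dx":-0.4,"dy":-0.1,"dz":12,"spin":12.3},
    {"jaw":1,"dx":-0.4,"dy":-0.1,"dz":12,"spin":12.3},
  ],
)

```text
time_s: 11.15
tool_pos: [0.4461, 0.2719, 0.0799]
orientation: [0.519, 0.855, -0.011, -0.007]
ft_force: [-0.3, -0.3, -0.5]
gripper_width: 0.0858
```

Run:
```python
from h import *
info(); print(delta(.45,.274,.006,117.5))
im=r.read_camera('side')[:,:,::-1]; cv2.imwrite('pics/m9.png',cv2.resize(im[100:220,190:320],(650,600),interpolation=2))
```

```text
t 11.15 pos [0.4461 0.2719 0.0799] yaw 117.52 tilt [-0.0233 -0.0108 -0.9997] F [-0.2654 -0.3459 -0.5406] w 0.0858 j [ 0.5457  0.1856 -0.3047  1.1059  0.0028  1.6361]
('dx 0.00 dy 0.63 dz 7.38', 'spin', np.float64(0.01755258351113298))
```

View pics/m9.png

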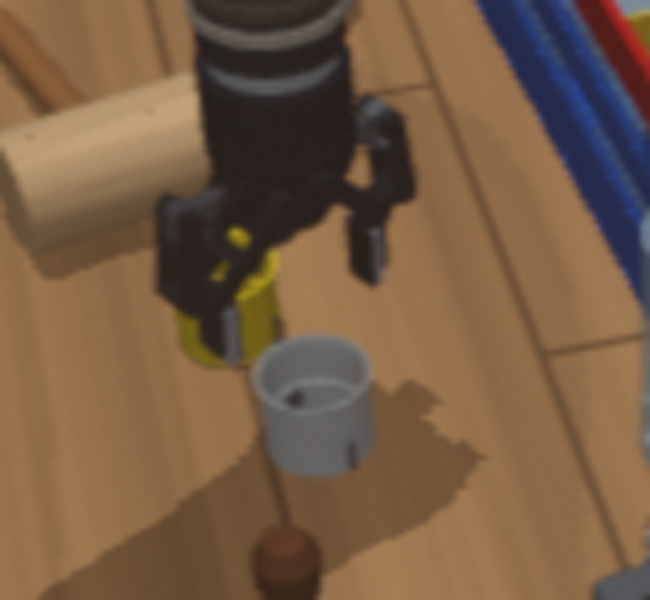

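Request:
apply_moves(
  targets=[
    {"jaw":1,"dx":0,"dy":0.6,"dz":2.5,"spin":0},
    {"jaw":1,"dx":0,"dy":0.6,"dz":4.5,"spin":0},
    {"jaw":1,"dx":0,"dy":0.6,"dz":4.5,"spin":0},
  ],
)

```text
time_s: 11.5
tool_pos: [0.4522, 0.2749, 0.0381]
orientation: [0.519, 0.855, -0.009, -0.006]
ft_force: [-0.5, -0.7, -0.6]
gripper_width: 0.0854
```

Run:
```python
from h import *
info(); print(delta(.45,.274,.006,117.5))
im=r.read_camera('side')[:,:,::-1]; cv2.imwrite('pics/m10.png',cv2.resize(im[100:220,190:320],(650,600),interpolation=2))
```

```text
t 11.50 pos [0.4522 0.2749 0.0381] yaw 117.51 tilt [-0.0205 -0.0091 -0.9997] F [-0.4551 -0.6627 -0.5739] w 0.0854 j [ 0.5447  0.2232 -0.3552  1.0147  0.0028  1.6353]
('dx 0.02 dy -0.17 dz 3.22', 'spin', np.float64(0.00811755196031072))
```

View pics/m10.png

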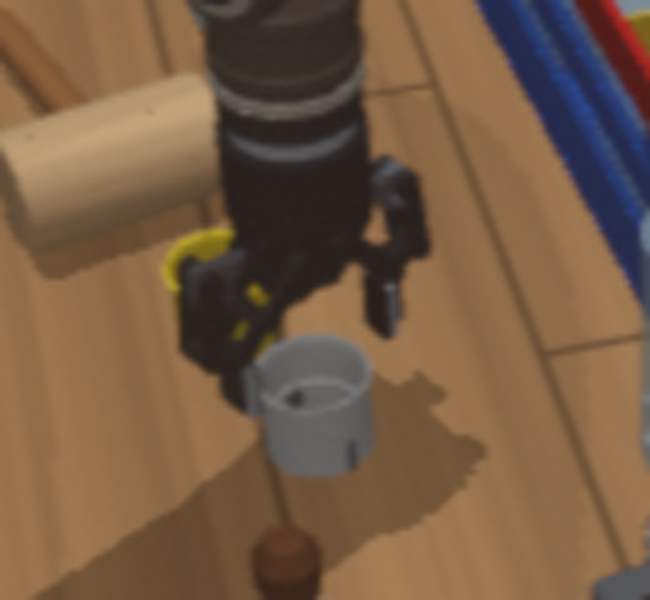

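Request:
apply_moves(
  targets=[
    {"jaw":1,"dx":0,"dy":-0.2,"dz":2,"spin":0},
    {"jaw":1,"dx":0,"dy":-0.2,"dz":3.2,"spin":0},
    {"jaw":1,"dx":0,"dy":-0.2,"dz":3.2,"spin":0},
  ],
)

```text
time_s: 11.85
tool_pos: [0.4502, 0.2739, 0.0076]
orientation: [0.519, 0.855, -0.009, -0.006]
ft_force: [-0.7, -0.7, -0.2]
gripper_width: 0.0852
```

Run:
```python
from h import *
info(); print(delta(.45,.274,.006,117.5))
for n in('side','top'): cv2.imwrite('pics/%s11.png'%n,r.read_camera(n)[:,:,::-1])
im=cv2.imread('pics/side11.png'); cv2.imwrite('pics/m11.png',cv2.resize(im[100:220,190:320],(650,600),interpolation=2))
```

```text
t 11.85 pos [0.4502 0.2739 0.0076] yaw 117.51 tilt [-0.0196 -0.0085 -0.9998] F [-0.7358 -0.736  -0.2301] w 0.0852 j [ 0.545   0.2434 -0.4025  0.9461  0.0029  1.6357]
('dx 0.01 dy -0.01 dz 0.16', 'spin', np.float64(0.005285727883574509))
```

View pics/m11.png

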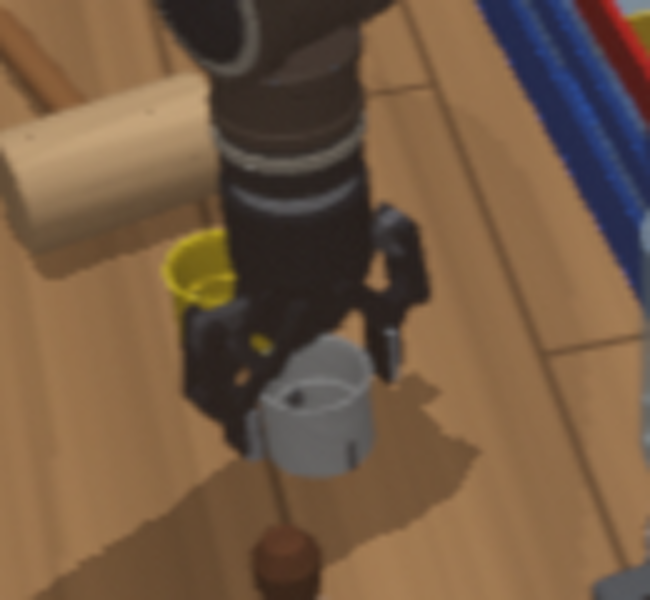

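The funnel stands between the pads. Its rib is at crop (352,455), clear of them. Closing.

Request:
apply_moves(
  targets=[
    {"jaw":0,"dx":0,"dy":0,"dz":0,"spin":0},
    {"jaw":-1,"dx":0,"dy":0,"dz":0,"spin":0},
    {"jaw":-1,"dx":0,"dy":0,"dz":0,"spin":0},
    {"jaw":-1,"dx":0,"dy":0,"dz":0,"spin":0},
    {"jaw":-1,"dx":0,"dy":0,"dz":0,"spin":0},
  ],
)

```text
time_s: 12.45
tool_pos: [0.4515, 0.2748, 0.0101]
orientation: [0.519, 0.855, -0.007, -0.005]
ft_force: [-1.6, -1.6, 7.5]
gripper_width: 0.0585
```

Run:
```python
from h import *
info()
for n in('side','top'): cv2.imwrite('pics/%s12.png'%n,r.read_camera(n)[:,:,::-1])
im=cv2.imread('pics/side12.png'); cv2.imwrite('pics/m12.png',cv2.resize(im[140:210,220:290],(600,600),interpolation=2))
```

```text
t 12.45 pos [0.4515 0.2748 0.0101] yaw 117.51 tilt [-0.0165 -0.0067 -0.9998] F [-1.6211 -1.6105  7.5164] w 0.0585 j [ 0.5451  0.2411 -0.3993  0.948   0.0028  1.6357]
```

View pics/m12.png

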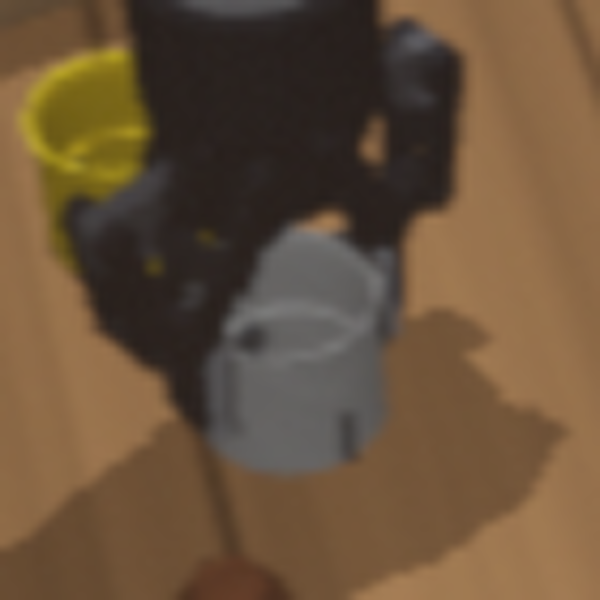

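Run:
```python
from h import *
im=cv2.imread('pics/side0.png').astype(int)
print(im[182:198,256:266].max(2))
for c in ((.45,.2738),(.449,.2732),(.451,.2745)):
  c=np.array(c)
  for uv in ((260.5,190.8),(260.8,189),(260.5,192)):
    o,d=ray("side",*uv)
    a=d[:2]@d[:2];q=o[:2]-c;b=2*q@d[:2];cc=q@q-.0302**2
    t=(-b-np.sqrt(b*b-4*a*cc))/(2*a); P=o+d*t
    print(c,uv,P,np.degrees(np.arctan2(*(P[:2]-c)[::-1])))
# lugs in top, window
t=cv2.imread('pics/top0.png'); cv2.imwrite('pics/lug.png',cv2.resize(t[228:258,224:254],(600,600),interpolation=cv2.INTER_NEAREST))
```

```text
[[105 105 100  96  95  93  91  95 132 155]
 [ 99  98  97  96  96  94  92  95 130 154]
 [100  99  98  98  97  94  91  93 120 147]
 [101 100 100  98  96  94  91  91 103 135]
 [101 100  99  98  95  93  92  90  96 114]
 [ 99  99  98  96  93  93  91  91  96 111]
 [ 99  98  97  88  81  87  92  92 100 114]
 [100 100  97  82  72  84  92  93 105 120]
 [100 100  96  82  71  85  94 101 116 140]
 [101 100  97  84  70  86 103 115 138 154]
 [101 100  98  85  73  94 113 124 143 155]
 [100 100 101  93  83 106 127 144 155 157]
 [103 105 115 119 121 142 157 159 159 158]
 [116 123 127 143 155 159 161 161 159 158]
 [140 154 156 159 159 160 161 161 160 159]
 [153 158 159 160 160 159 161 161 161 159]]
[0.45   0.2738] (260.5, 190.8) [0.4674 0.2491 0.0066] -54.881605964859624
[0.45   0.2738] (260.8, 189) [0.4688 0.2502 0.0119] -51.38574108025025
[0.45   0.2738] (260.5, 192) [0.467  0.2488 0.0024] -55.77047058961729
[0.449  0.2732] (260.5, 190.8) [0.4674 0.2492 0.0064] -52.481675413746814
[0.449  0.2732] (260.8, 189) [0.4689 0.2505 0.0117] -48.827723009581796
[0.449  0.2732] (260.5, 192) [0.467  0.249  0.0022] -53.40604604019247
[0.451  0.2745] (260.5, 190.8) [0.4674 0.2491 0.0065] -57.16124938505223
[0.451  0.2745] (260.8, 189) [0.4688 0.2501 0.012 ] -53.7967136936892
[0.451  0.2745] (260.5, 192) [0.467  0.2489 0.0023] -58.020272974048225
```

View pics/lug.png

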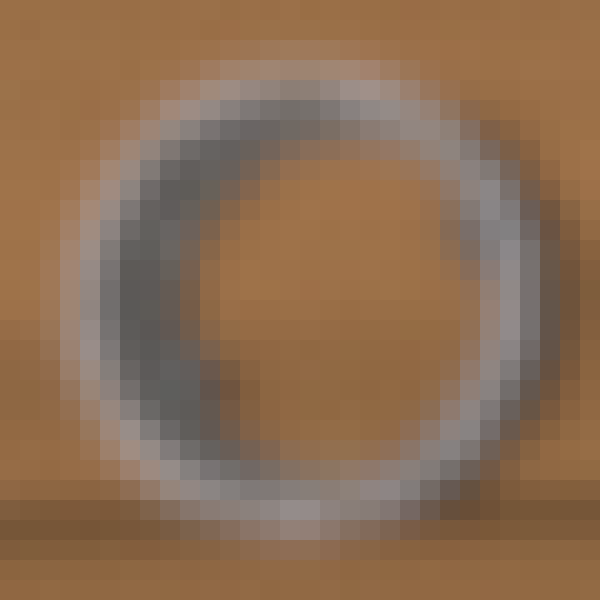

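Run:
```python
from h import *
for A,B in (((247.1,239.2),(234.8,247.2)),((247,239),(235.2,246.2))):
  a=pt("top",*A,.018);b=pt("top",*B,.018);d=a-b;print(a,b,(a+b)/2,np.degrees(np.arctan2(d[1],d[0])),np.hypot(*d[:2]))
for c in ((.45,.2738),(.4505,.2743)):
  c=np.array(c)
  for uv in ((260.,190.3),(260.,188.5),(260.,192)):
    o,d=ray("side",*uv)
    a=d[:2]@d[:2];q=o[:2]-c;b=2*q@d[:2];cc=q@q-.0302**2
    t=(-b-np.sqrt(b*b-4*a*cc))/(2*a); P=o+d*t
    print(c,uv,P,np.degrees(np.arctan2(*(P[:2]-c)[::-1])))
```

```text
[0.4608 0.2557 0.018 ] [0.439  0.2912 0.018 ] [0.4499 0.2735 0.018 ] -58.36195916404219 0.041650933652021584
[0.4614 0.256  0.018 ] [0.4418 0.29   0.018 ] [0.4516 0.273  0.018 ] -60.03591810429504 0.0392611827409955
[0.45   0.2738] (260.0, 190.3) [0.4661 0.2482 0.0096] -57.87173935729928
[0.45   0.2738] (260.0, 188.5) [0.4666 0.2486 0.0159] -56.57680435990195
[0.45   0.2738] (260.0, 192) [0.4655 0.2479 0.0036] -59.080444701460955
[0.4505 0.2743] (260.0, 190.3) [0.4661 0.2484 0.0094] -58.92636000231958
[0.4505 0.2743] (260.0, 188.5) [0.4667 0.2488 0.0157] -57.65083824599984
[0.4505 0.2743] (260.0, 192) [0.4655 0.2481 0.0034] -60.11807443067618
```

Request:
apply_moves(
  targets=[
    {"jaw":-1,"dx":0,"dy":0,"dz":-2,"spin":0},
    {"jaw":-1,"dx":0,"dy":0,"dz":-6,"spin":0},
    {"jaw":-1,"dx":0,"dy":0,"dz":-11,"spin":0},
    {"jaw":-1,"dx":0,"dy":0,"dz":-16,"spin":0},
    {"jaw":-1,"dx":0,"dy":0,"dz":-21,"spin":0},
  ],
)

```text
time_s: 13.05
tool_pos: [0.4546, 0.276, 0.2224]
orientation: [0.519, 0.855, -0.007, -0.005]
ft_force: [1.2, 1.4, -0.9]
gripper_width: 0.0588
```

Request:
apply_moves(
  targets=[
    {"jaw":-1,"dx":0,"dy":0,"dz":-4,"spin":5},
    {"jaw":-1,"dx":0,"dy":0,"dz":-6,"spin":12},
  ],
)

```text
time_s: 13.25
tool_pos: [0.4563, 0.2768, 0.2874]
orientation: [0.607, 0.795, -0.005, -0.003]
ft_force: [0.8, -0.2, -1.9]
gripper_width: 0.0586
```

Run:
```python
from h import *
info(); print(delta(.614,-.0165,.28,30))
for n in('side','top'): cv2.imwrite('pics/%s13.png'%n,r.read_camera(n)[:,:,::-1])
```

```text
t 13.25 pos [0.4563 0.2768 0.2874] yaw 105.27 tilt [-0.0109 -0.0033 -0.9999] F [ 0.776  -0.1802 -1.9424] w 0.0586 j [0.5436 0.1598 0.1228 1.5447 0.0028 1.8479]
('dx -32.44 dy 7.50 dz 0.66', 'spin', np.float64(75.27281377362526))
```

View pics/side13.png

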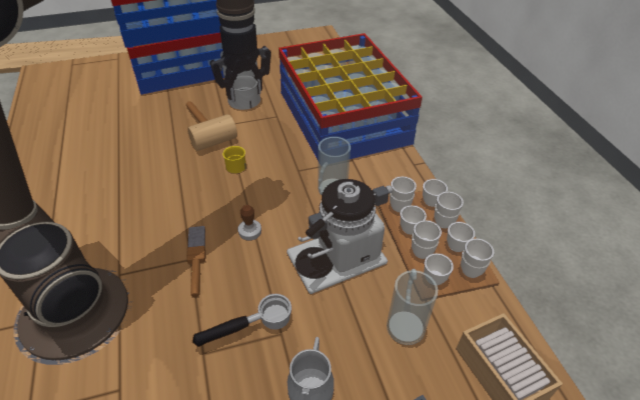

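Request:
apply_moves(
  targets=[
    {"jaw":-1,"dx":-3.5,"dy":0.8,"dz":0,"spin":8.5},
    {"jaw":-1,"dx":-7,"dy":1.6,"dz":0,"spin":17},
    {"jaw":-1,"dx":-10.5,"dy":2.4,"dz":0,"spin":25.5},
    {"jaw":-1,"dx":-14,"dy":3.2,"dz":0.2,"spin":34},
    {"jaw":-1,"dx":-17.5,"dy":4,"dz":0.3,"spin":42.5},
  ],
)

```text
time_s: 13.85
tool_pos: [0.5418, 0.1176, 0.2809]
orientation: [0.854, 0.521, -0.007, -0.002]
ft_force: [0.4, 0.6, -0.7]
gripper_width: 0.0589
```

Run:
```python
from h import *
info(); print(delta(.614,-.017,.27,29.5))
```

```text
t 13.85 pos [0.5418 0.1176 0.2809] yaw 62.80 tilt [-0.013  -0.0036 -0.9999] F [ 0.3854  0.5844 -0.6634] w 0.0589 j [ 0.2142  0.2011  0.1585  1.5417 -0.0008  2.2598]
('dx -8.66 dy 12.58 dz 1.05', 'spin', np.float64(33.29870231001445))
```

Request:
apply_moves(
  targets=[
    {"jaw":-1,"dx":-2.2,"dy":3.2,"dz":0,"spin":8.4},
    {"jaw":-1,"dx":-4.4,"dy":6.4,"dz":0,"spin":16.8},
    {"jaw":-1,"dx":-6.6,"dy":9.5,"dz":0,"spin":25.2},
    {"jaw":-1,"dx":-8.7,"dy":12.6,"dz":0.5,"spin":33.3},
    {"jaw":-1,"dx":-8.7,"dy":12.6,"dz":0.8,"spin":33.3},
  ],
)

```text
time_s: 14.35
tool_pos: [0.615, -0.0212, 0.2691]
orientation: [0.968, 0.252, -0.009, 0.0]
ft_force: [-0.2, -0.2, -1.5]
gripper_width: 0.0587
```

Run:
```python
from h import *
info(); print(delta(.614,-.017,.27,29.5))
for n in('side','top'): cv2.imwrite('pics/%s14.png'%n,r.read_camera(n)[:,:,::-1])
S=cv2.imread('pics/side14.png');T=cv2.imread('pics/top14.png')
cv2.imwrite('pics/c14.png',np.hstack([cv2.resize(S[130:230,290:390],(400,400),interpolation=2),cv2.resize(T[125:225,290:390],(400,400),interpolation=2)]))
```

```text
t 14.35 pos [ 0.615  -0.0212  0.2691] yaw 29.25 tilt [-0.0165 -0.0046 -0.9999] F [-0.1757 -0.2141 -1.4726] w 0.0587 j [-0.0319  0.3238  0.2922  1.5556 -0.0052  2.5992]
('dx 0.11 dy -0.41 dz -0.09', 'spin', np.float64(-0.24950665756068702))
```

View pics/c14.png

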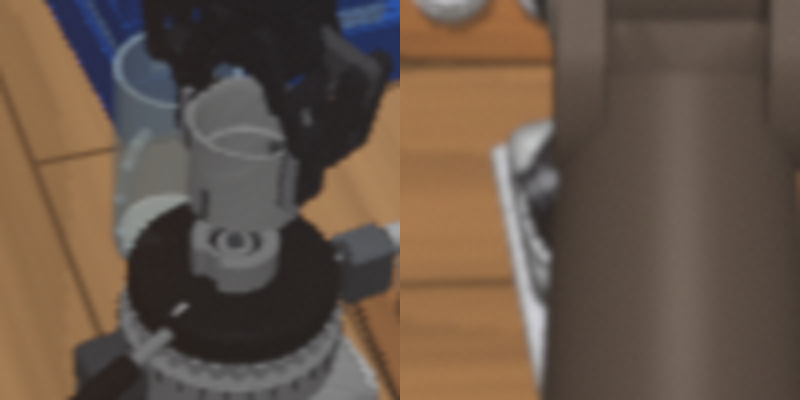

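The funnel hovers over the neck. Its rib at crop (203,200) is nearly above the keyway at (207,265). I'll correct the small offset, go lower and check.

Request:
apply_moves(
  targets=[
    {"jaw":-1,"dx":0.1,"dy":-0.4,"dz":1,"spin":0},
    {"jaw":-1,"dx":0.1,"dy":-0.4,"dz":1.8,"spin":0},
    {"jaw":-1,"dx":0.1,"dy":-0.4,"dz":1.8,"spin":0},
  ],
)

```text
time_s: 14.75
tool_pos: [0.611, -0.0132, 0.2503]
orientation: [0.967, 0.256, -0.01, -0.001]
ft_force: [-1.2, -0.8, -0.4]
gripper_width: 0.0586
```

Run:
```python
from h import *
info(); print(delta(.614,-.017,.245,29.5))
S=r.read_camera('side')[:,:,::-1]; cv2.imwrite('pics/side15.png',S)
cv2.imwrite('pics/c15.png',cv2.resize(S[150:220,310:380],(700,600),interpolation=2) if 0 else cv2.resize(S[145:220,310:385],(600,600),interpolation=2))
s,p,M,w=pose()
# predicted funnel bottom centre, rim centre, rib (yaw+3.5+180), neck top centre, keyway
b=p+M@np.array([0,0,.010]); 
for nm,q in (("bot",b),("rim",p-M[:,2]*.040),("neck",[.614,-.017,.224])): print(nm,proj("side",q), (proj("side",q)-[310,145])*8)
for k in (0,3.5,7):
  a=np.radians(w+k+180); q=b+np.array([.0302*np.cos(a),.0302*np.sin(a),.009]); print(k,proj("side",q),(proj("side",q)-[310,145])*8)
a=np.radians(213); q=np.array([.614+.0225*np.cos(a),-.017+.0225*np.sin(a),.224]); print("key",(proj("side",q)-[310,145])*8)
```

```text
t 14.75 pos [ 0.611  -0.0132  0.2503] yaw 29.72 tilt [-0.0198 -0.0031 -0.9998] F [-1.211 -0.771 -0.359] w 0.0586 j [-0.0199  0.3135  0.2369  1.5139 -0.0035  2.603 ]
('dx 0.08 dy 0.48 dz 0.53', 'spin', np.float64(0.22470848396000065))
bot [346.3223 181.7647] [290.5785 294.1179]
rim [348.0036 163.2354] [304.0292 145.8833]
neck [347.7679 188.7068] [302.1429 349.654 ]
0 [336.5491 185.887 ] [212.3924 327.0963]
3.5 [337.2471 186.3187] [217.977 330.55 ]
7 [337.9817 186.7217] [223.8535 333.7739]
key [247.7964 395.8058]
```

View pics/c15.png

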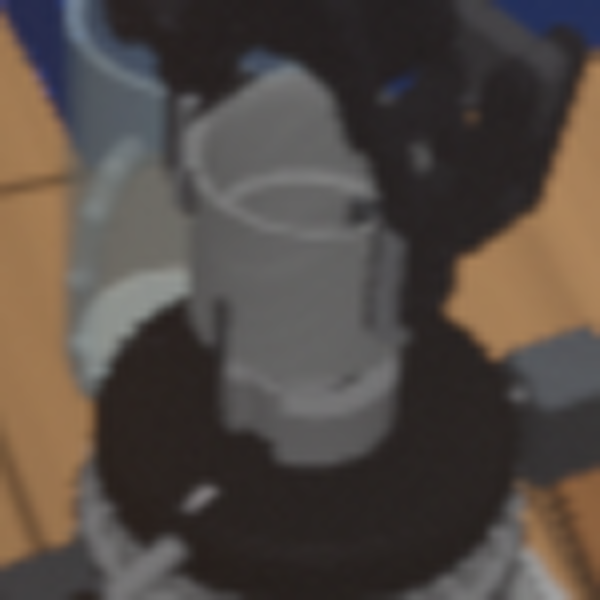

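The rib is where a +3.5° offset predicts it, so the turn is right. I'll centre it finely before dropping.

Request:
apply_moves(
  targets=[
    {"jaw":-1,"dx":0.05,"dy":0.4,"dz":0,"spin":0},
    {"jaw":-1,"dx":0.05,"dy":0.4,"dz":0,"spin":0},
    {"jaw":-1,"dx":0.05,"dy":0.4,"dz":0,"spin":0},
    {"jaw":-1,"dx":0.05,"dy":0.4,"dz":0,"spin":0},
  ],
)

```text
time_s: 15.2
tool_pos: [0.6139, -0.0166, 0.2515]
orientation: [0.967, 0.256, -0.009, -0.001]
ft_force: [-1.8, -0.7, -1.8]
gripper_width: 0.0588
```

Run:
```python
from h import *
info(); print(delta(.614,-.017,.245,29.5))
```

```text
t 15.20 pos [ 0.6139 -0.0166  0.2515] yaw 29.70 tilt [-0.0181 -0.0031 -0.9998] F [-1.7728 -0.6879 -1.8267] w 0.0588 j [-0.0253  0.3182  0.2459  1.5165 -0.0036  2.5981]
('dx 0.00 dy 0.04 dz 0.65', 'spin', np.float64(0.19581350941027154))
```

Run:
```python
from h import *
S=r.read_camera('side')[:,:,::-1]; cv2.imwrite('pics/side16.png',S)
cv2.imwrite('pics/c16.png',cv2.resize(S[145:220,310:385],(600,600),interpolation=2))
s,p,M,w=pose(); b=p+M[:,2]*.010
im=np.ascontiguousarray(cv2.imread('pics/c16.png'))
def ring(c,rad,col):
    q=np.array([(proj("side",[c[0]+rad*np.cos(a),c[1]+rad*np.sin(a),c[2]])-[310,145])*8+4 for a in np.linspace(0,6.283,80)])
    cv2.polylines(im,[q.astype(np.int32)],True,col,1)
ring(b,.0295,(0,0,255)); ring([.614,-.017,.224],.0225,(0,255,0)); ring([.614,-.017,.206],.055,(255,255,0)); ring(p-M[:,2]*.040,.0315,(255,0,255))
cv2.imwrite('pics/c16b.png',im)
```

```text
(no output)
```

View pics/c16b.png

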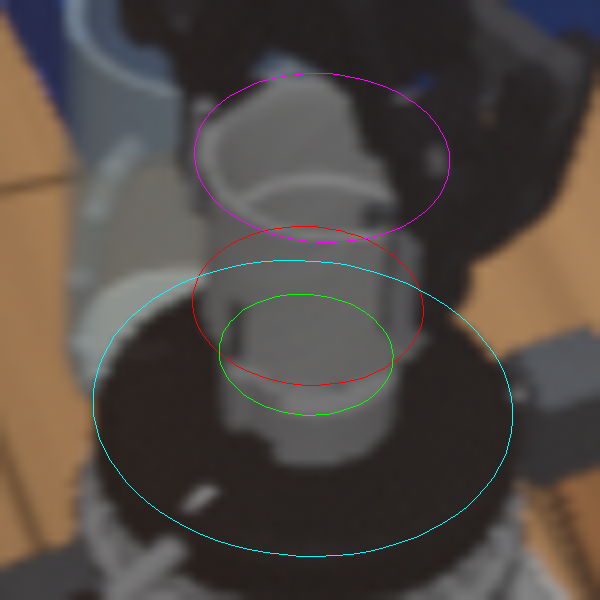

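Neck and funnel outlines match the prediction with the same small shift, so they are coaxial to within about 1 mm. Lowering gently.

Request:
apply_moves(
  targets=[
    {"jaw":-1,"dx":0,"dy":0,"dz":0.6,"spin":0},
    {"jaw":-1,"dx":0,"dy":0,"dz":1.2,"spin":0},
    {"jaw":-1,"dx":0,"dy":0,"dz":1.8,"spin":0},
    {"jaw":-1,"dx":0,"dy":0,"dz":2.1,"spin":0},
    {"jaw":-1,"dx":0,"dy":0,"dz":2.1,"spin":0},
  ],
)

```text
time_s: 15.75
tool_pos: [0.613, -0.0167, 0.2295]
orientation: [0.967, 0.256, -0.01, -0.001]
ft_force: [0.5, -0.4, -0.8]
gripper_width: 0.0588
```

Run:
```python
from h import *
info(); print(delta(.614,-.017,.216,29.5))
S=r.read_camera('side')[:,:,::-1]; cv2.imwrite('pics/side17.png',S)
cv2.imwrite('pics/c17.png',cv2.resize(S[145:220,310:385],(600,600),interpolation=2))
```

```text
t 15.75 pos [ 0.613  -0.0167  0.2295] yaw 29.69 tilt [-0.0197 -0.0031 -0.9998] F [ 0.5181 -0.3642 -0.7626] w 0.0588 j [-0.0255  0.3144  0.1927  1.4687 -0.0036  2.5979]
('dx 0.09 dy 0.08 dz 1.35', 'spin', np.float64(0.19465131059567398))
```

View pics/c17.png

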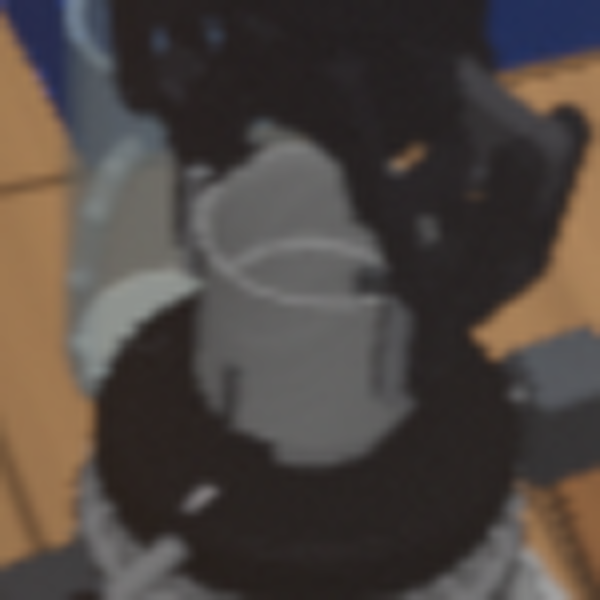

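It has entered the neck with no contact force. Continuing down.

Request:
apply_moves(
  targets=[
    {"jaw":-1,"dx":0.07,"dy":0.06,"dz":0.4,"spin":0},
    {"jaw":-1,"dx":0.07,"dy":0.06,"dz":0.8,"spin":0},
    {"jaw":-1,"dx":0.07,"dy":0.06,"dz":1.1,"spin":0},
    {"jaw":-1,"dx":0.07,"dy":0.06,"dz":1.1,"spin":0},
  ],
)

```text
time_s: 16.2
tool_pos: [0.6141, -0.0166, 0.2184]
orientation: [0.967, 0.256, -0.01, -0.001]
ft_force: [1.9, 0.1, -2.6]
gripper_width: 0.0586
```

Run:
```python
from h import *
info(); print(delta(.614,-.017,.216,29.5))
S=r.read_camera('side')[:,:,::-1]; cv2.imwrite('pics/side18.png',S)
cv2.imwrite('pics/c18.png',cv2.resize(S[145:220,310:385],(600,600),interpolation=2))
```

```text
t 16.20 pos [ 0.6141 -0.0166  0.2184] yaw 29.71 tilt [-0.019  -0.0026 -0.9998] F [ 1.8973  0.0607 -2.64  ] w 0.0586 j [-0.0256  0.3151  0.1694  1.444  -0.0031  2.5976]
('dx -0.03 dy 0.03 dz 0.24', 'spin', np.float64(0.20589937935397984))
```

View pics/c18.png

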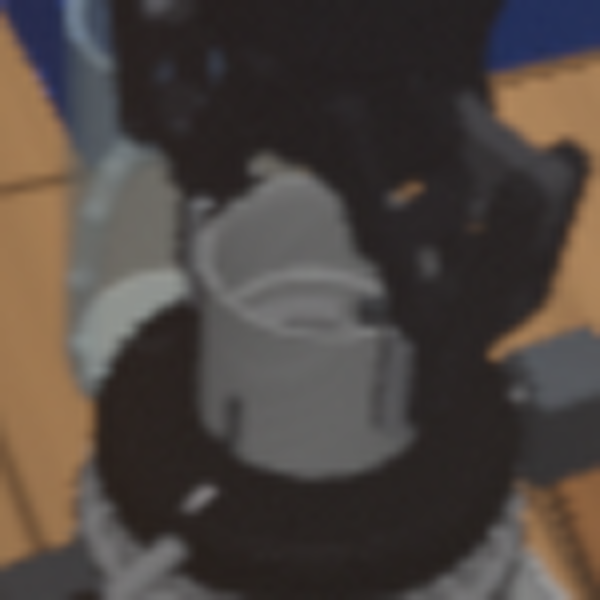

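The lugs have passed the neck top with no upward force: TCP is 0.218 against 0.223 for lug contact. I'll seat it the rest of the way.

Request:
apply_moves(
  targets=[
    {"jaw":-1,"dx":0,"dy":0,"dz":0.2,"spin":0},
    {"jaw":-1,"dx":0,"dy":0,"dz":0.3,"spin":0},
    {"jaw":-1,"dx":0,"dy":0,"dz":0.3,"spin":0},
  ],
)

```text
time_s: 16.55
tool_pos: [0.6143, -0.0166, 0.2165]
orientation: [0.967, 0.256, -0.009, -0.001]
ft_force: [0.1, 0.3, 3.7]
gripper_width: 0.0589
```

Run:
```python
from h import *
info()
```

```text
t 16.55 pos [ 0.6143 -0.0166  0.2165] yaw 29.71 tilt [-0.0175 -0.0025 -0.9998] F [0.1489 0.3293 3.6867] w 0.0589 j [-0.0256  0.314   0.1636  1.4379 -0.003   2.5975]
```

Seated on the shoulder: TCP 0.2165 and +3.7 N. Release and lift.

Request:
apply_moves(
  targets=[
    {"jaw":-0.2,"dx":0,"dy":0,"dz":0,"spin":0},
    {"jaw":0.7,"dx":0,"dy":0,"dz":0,"spin":0},
    {"jaw":1,"dx":0,"dy":0,"dz":0,"spin":0},
    {"jaw":1,"dx":0,"dy":0,"dz":0,"spin":0},
    {"jaw":1,"dx":0,"dy":0,"dz":0,"spin":0},
  ],
)

```text
time_s: 17.05
tool_pos: [0.6141, -0.0167, 0.2164]
orientation: [0.967, 0.256, -0.009, -0.001]
ft_force: [-1.7, -0.3, 0.8]
gripper_width: 0.0857
```

Run:
```python
from h import *
info()
S=r.read_camera('side')[:,:,::-1]; cv2.imwrite('pics/side19.png',S)
cv2.imwrite('pics/c19.png',cv2.resize(S[145:220,310:385],(600,600),interpolation=2))
```

```text
t 17.05 pos [ 0.6141 -0.0167  0.2164] yaw 29.70 tilt [-0.018  -0.0027 -0.9998] F [-1.6888 -0.3292  0.8276] w 0.0857 j [-0.0257  0.3141  0.1635  1.4381 -0.0031  2.5976]
```

View pics/c19.png

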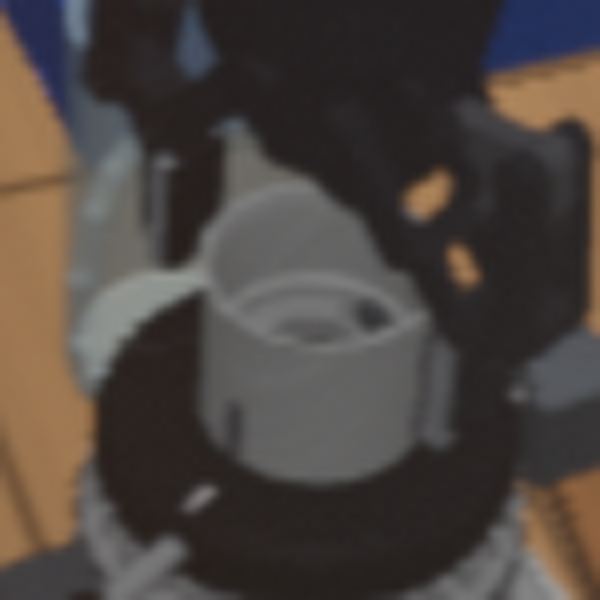

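The jaws are clear on both sides, so I'll lift straight up and then move away.

Request:
apply_moves(
  targets=[
    {"jaw":1,"dx":0,"dy":0,"dz":-1.5,"spin":0},
    {"jaw":1,"dx":0,"dy":0,"dz":-4,"spin":0},
    {"jaw":1,"dx":0,"dy":0,"dz":-7,"spin":0},
    {"jaw":1,"dx":0,"dy":0,"dz":-10,"spin":0},
    {"jaw":1,"dx":0,"dy":0,"dz":-10,"spin":0},
  ],
)

```text
time_s: 17.6
tool_pos: [0.6169, -0.0165, 0.3207]
orientation: [0.967, 0.256, -0.006, -0.0]
ft_force: [-0.2, -0.3, 0.2]
gripper_width: 0.0853
```

Run:
```python
from h import *
info(); print(delta(.48,.2,.31,29.7))
```

```text
t 17.60 pos [ 0.6169 -0.0165  0.3207] yaw 29.70 tilt [-0.0114 -0.0029 -0.9999] F [-0.2117 -0.2966  0.1787] w 0.0853 j [-0.0252  0.3459  0.4381  1.6743 -0.0032  2.5981]
('dx -1.16 dy -25.59 dz 1.17', 'spin', np.float64(-0.0003942436378849834))
```

Request:
apply_moves(
  targets=[
    {"jaw":1,"dx":0,"dy":-4,"dz":0,"spin":0},
    {"jaw":1,"dx":0,"dy":-9,"dz":0,"spin":0},
    {"jaw":1,"dx":0,"dy":-14,"dz":0,"spin":0},
    {"jaw":1,"dx":0,"dy":-19,"dz":0,"spin":0},
    {"jaw":1,"dx":0,"dy":-24,"dz":0,"spin":0},
  ],
)

```text
time_s: 18.1
tool_pos: [0.4967, 0.1932, 0.3208]
orientation: [0.967, 0.256, -0.006, -0.0]
ft_force: [0.6, 0.2, -0.1]
gripper_width: 0.0854
```

Run:
```python
from h import *
info()
for n in('side','top'): cv2.imwrite('pics/%s20.png'%n,r.read_camera(n)[:,:,::-1])
S=cv2.imread('pics/side20.png');T=cv2.imread('pics/top20.png')
cv2.imwrite('pics/c20.png',np.hstack([cv2.resize(S[145:245,290:390],(400,400),interpolation=2),cv2.resize(T[125:225,300:400],(400,400),interpolation=2)]))
for q in ((362.5,201.2),(372.5,213.8)): print(np.degrees(np.arctan2(*(pt("top",*q,.196)[:2]-C)[::-1]))%360)
for z in (.206,.213):
    for y in (28.,): pass
    print("rim front/back px", z, [proj("side",[.614,-.017,z+.05])])
```

```text
t 18.10 pos [0.4967 0.1932 0.3208] yaw 29.67 tilt [-0.012  -0.0032 -0.9999] F [ 0.6204  0.1648 -0.0946] w 0.0854 j [0.3702 0.1711 0.2102 1.6222 0.0014 2.9941]
212.3382871869763
213.549361642411
rim front/back px 0.206 [array([348.5897, 177.3755])]
rim front/back px 0.213 [array([348.7747, 174.8257])]
```

View pics/c20.png

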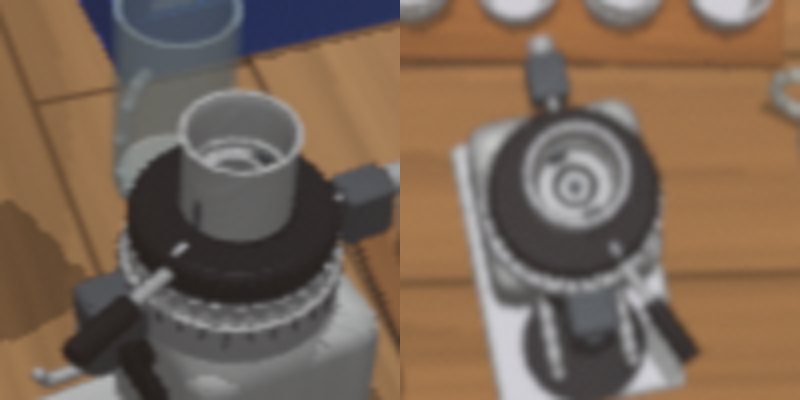

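View pics/side20.png

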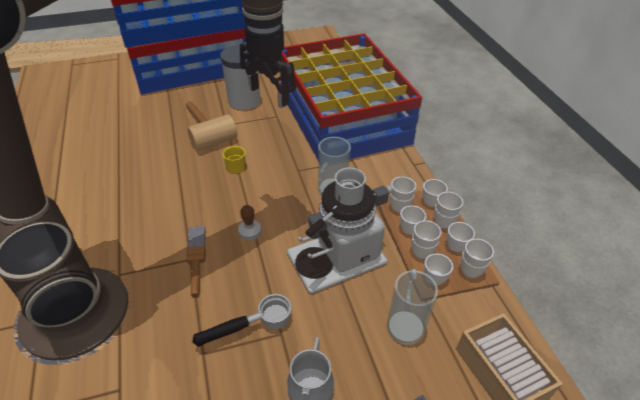

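The rim centre is at side pixel (350,178); home predicts 177.4 and raised 174.8, so the funnel is home. Last, I'll check that the lever and the other items haven't moved.

Run:
```python
import cv2,numpy as np
def sh(a,b,x0,y0,x1,y1):
    A,B=[cv2.cvtColor(cv2.imread(f'pics/{f}.png'),6)[y0:y1,x0:x1].astype(np.float32) for f in(a,b)]
    return np.round(cv2.phaseCorrelate(A,B),2).tolist(), round(float(abs(A-B).mean()),2)
print("lever top",sh('top8','top20',350,190,385,222)); print("lever side",sh('side8','side20',300,205,340,245))
for n,w in dict(tamper=(232,200,266,242),porta=(190,290,296,350),jug=(284,335,338,400),mugb=(385,268,440,346),muga=(316,136,352,170)).items(): print(n,sh('side0','side20',*w))
```

```text
Traceback (most recent call last):
ValueError: setting an array element with a sequence. The requested array has an inhomogeneous shape after 1 dimensions. The detected shape was (2,) + inhomogeneous part.
```

Run:
```python
import cv2,numpy as np
def sh(a,b,x0,y0,x1,y1):
    A,B=[cv2.cvtColor(cv2.imread(f'pics/{f}.png'),6)[y0:y1,x0:x1].astype(np.float32) for f in(a,b)]
    return np.round(cv2.phaseCorrelate(A,B)[0],2).tolist(), round(float(abs(A-B).mean()),2)
print("lever top",sh('top8','top20',350,190,385,222)); print("lever side",sh('side8','side20',300,205,340,245))
for n,w in dict(tamper=(232,200,266,242),porta=(190,290,296,350),jug=(284,335,338,400),mugb=(385,268,440,346),muga=(316,136,352,170)).items(): print(n,sh('side0','side20',*w))
```

```text
lever top ([-0.03, 0.01], 1.89)
lever side ([-0.14, -0.23], 5.82)
tamper ([-0.07, 0.62], 17.29)
porta ([-0.01, -0.01], 0.6)
jug ([0.05, 0.01], 0.55)
mugb ([-0.0, 0.01], 0.52)
muga ([-0.06, 0.06], 1.21)
```

The tamper window shows a difference, probably a moving shadow. I'll check it in a crop.

Run:
```python
import cv2,numpy as np
a=[cv2.resize(cv2.imread(f'pics/{f}.png')[y:y+50,x:x+50],(300,300),interpolation=2) for f,x,y in(('side0',225,195),('side20',225,195))]
b=[cv2.resize(cv2.imread(f'pics/{f}.png')[y:y+50,x:x+50],(300,300),interpolation=2) for f,x,y in(('top0',270,230),('top20',270,230))]
cv2.imwrite('pics/tam.png',np.vstack([np.hstack(a),np.hstack(b)]))
```

```text
(no output)
```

View pics/tam.png

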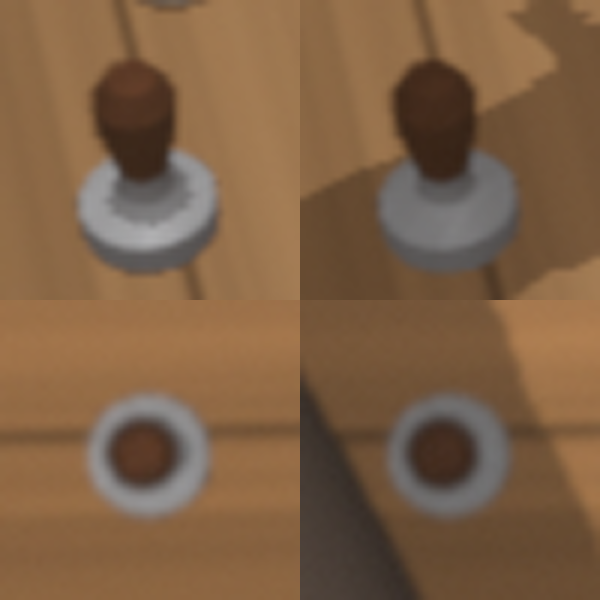

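It is only the arm's shadow; the tamper hasn't moved. Handing in.

```bash
python3 -c "
from workcell import r
print(r.job_done(), r.read_state()['time_s'])"
```

```text
the job is handed in; nothing more can be done
the job is handed in; nothing more can be done
```

The collar is set seven clicks off its stop, and the grey funnel is back on the neck, fully home. I handed the job in after about 18 s of the 61 s allowed.

- **Setting the collar:** I pushed the lever clockwise until it no longer moved under about 20 N. I then backed it off anticlockwise with the jaws kept close around it so it could not overrun. The lever measures about 213°, with the stop at about 129°, so it turned 84°, or seven clicks. It also stands 36° from where it started (click 10), which agrees.
- **Fitting the funnel:** I gripped it at about 58.6 mm, turned it so its lugs lined up with the keyways, lowered it, and let go. The lugs met no resistance at the neck top, and it stopped on the shoulder at +3.7 N. The rim centre in the side picture is at row 178, against 177.4 predicted for home and 174.8 for raised.
- **Last checks:** In the top view the lever had moved less than 0.05 pixel since before the funnel went on; the side view showed about 0.25 pixel. The jug, portafilter and both mugs had not moved. The tamper's area differed between pictures, but a crop showed that was only the arm's shadow. The gripper is clear and touching nothing.
- **What failed:** My automatic measurement of the lever angle from its dark grip gave a useless value of about 185°, and that script then stopped on an error. The lever angles above come from hand-picked pixels and the tool position instead.

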